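# Put the condiment set back from the draining rack into its fitted rail rack

## Robot

A 7-joint arm with a two-finger parallel gripper is mounted at the origin on a cart in front of the work surface, level with it; the furniture and walls round the work are solid. World frame = base frame: x ahead of the robot, y to its left, z up, the work surface at z = 0. Lengths are in m, angles in rad, forces in N, time in s.
With the tool pointing down it reaches from about 0.4 to 0.85 m from the base axis. Payload 4.5 kg.
Tool frame: the origin (TCP) lies where the fingers leave the gripper's body, on its centre line; the fingertips stand 73 mm ahead of it and the grasp point (between the pads) lies 54 mm ahead of it (ctrl.tip_reach is the distance from the TCP to the fingertips, in m); y points along the fingers, x is the direction in which the jaws open and shut, and the axes are right-handed (so a half turn about y gives the same grasp; the last joint's range is limited). The gripper opens to 85 mm and grips with 20 to 120 N. Pads are 22 mm wide; open, the fingers measure 114 mm over their backs; the gripper's body (76 mm by 85 mm) begins 54 mm behind the grasp point. The pads swing forward as they close: fully open they stand 13 mm farther back than shut.
Start: joints at [1.315, 0.689, -0.195, 1.565, 0.157, 0.902, -0.215], TCP at [0.179, -0.599, 0.304] pointing down, gripper open.
Joint ranges: [-3.01, 3.01], [-0.46, 2.08], [-1.47, 1.51], [0.13, 2.56], [-1, 4.14], [0.04, 2.09], [-2.66, 2.66]. Speed limits (rad/s): [2.57, 2.57, 3.14, 3.14, 3.14, 3.14, 3.14].

## Interface

Orientations are given as a 3x3 rotation matrix whose columns are the frame's x, y, z axes.
In Python, from workcell import ctrl gives the robot as it stands.
- The arm moves only by the tool step_arm, never from a script. Its argument "motion" is a list of rows, each an object with "xyz": the shift along the tool's x, y, z each as a share of 0.25 m, from -1 to 1, a list of three; "rot": the turn, a rotation vector about the tool's x, y, z each as a share of 360 degrees, from -1 to 1, a list of three; "grip": the closure, from 0 (fully open) to 1 (shut). In form: [{"xyz": [x, y, z], "rot": [wx, wy, wz], "grip": grip}, ...]. A call has 1 to 10 rows; each row shifts and turns the commanded pose from where the row before left it, along the tool's axes as they then stand; what a row does not reach is not made up. A row lasts 1/12 s, in which the tool goes at most 41.7 mm and 7.16 degrees, less where a joint would pass 70% of its speed; a pose out of reach is approached as far as the arm can. A call with a number of a shift or a turn outside -1 to 1 is refused whole. A call with a gripper value outside its range is refused whole. The fingers move at their own pace and stop on an object; "grip_force" is the grip in N (left out, the last holds). Time passes only in rows, so rows that do not move let the fingers close. It gives the time, the measured TCP pose, the force and the opening at its end, in the units of the state.
- ctrl.sense(): the state, without advancing time (a new reading comes with each control period).
- ctrl.capture(name): name is "scene" or "top"; returns a dict with "image" (400x640x3 uint8, red, green, blue), "fovy" (degrees; the focal length in pixels is half the picture's height over the tangent of half this angle, whatever the lens; pixels are square), "cx", "cy" (the principal point, pixels), "view" (4x4, takes a point from world to camera coordinates). Camera axes: x right, y down, z forward; pixel columns grow to the right and rows downward; lengths in m; the calibration is good to about 2 mm. A picture is of the moment at which its call begins. There is no depth.
- ctrl.close_job(): hands the job in, once; it reports no verdict.
The state is a dict: "clock": time; "qpos": joint angles; "joint_velocities": joint speeds; "effort": joint torques, N m; "tcp_pos": TCP position; "tool_rot": TCP orientation; "wrist_force": force on the tool from outside, world axes, zero at the start; "torque": the same for the moment, N m; "grip_width": opening from 0.0 (shut) to 1.0 (fully open).
Only numpy, scipy, OpenCV 4.12 (cv2) and the standard library are available. Lean on these libraries where they do the work, as an engineer would, in place of code of your own. Each camera call takes 0.05 s, during which the arm holds its last target.

## Task

The washed condiment set stands in a row on the slatted draining rack. Put all four pieces back into the steel cups of the wooden rail rack, each into the cup made for it - salt shaker in the narrowest round cup, sugar pot in the middle one, black mustard pot in the widest, square tin in the square cup - upright and fully down in its cup. Leave the dark mug and the tea light behind the racks where they stand.

Things in the scene. Friction and masses are not known exactly. Their poses are not given: they have to be found in the camera images.
- salt_shaker: small plain steel salt shaker, round, 37 mm across and 64 mm high, with holes in its domed top; stands upright in the row on the slatted draining rack (the rack's top is 18 mm above the worktop; pieces in the row stand about 78 mm apart, in any order). Origin at the centre of its underside, z up.
- sugar_pot: white ceramic pot, round, 48 mm across, with a flat pale wooden lid fixed to it (same width, 49 to 60 mm up) and a small round knob on top, 73 mm high in all; stands upright in the row on the draining rack. Origin at the centre of its underside, z up.
- mustard_pot: low black pot with a black screw lid, round, 58 mm across and 50 mm high; stands upright in the row on the draining rack. Origin at the centre of its underside, z up.
- square_tin: square bare-metal tin with a fixed lid, 44 x 44 mm and 71 mm high, a dark seam below the lid; stands upright in the row on the draining rack, its sides turned up to 0.3 rad from the row. Origin at the centre of its underside, z up, x and y square to its sides.
- cup_narrow: narrow round steel cup fixed on the wooden rail rack, inner width 44 mm; for the 37 mm salt shaker. Origin: centre of its underside, 17 mm above the worktop; z up, y along the row of cups (78 mm apart, any order), x across it, toward the rail 44 mm behind (lower than the rims). Inner floor at z 5 mm, rim at z 20 mm; the top 7 mm flare 4.5 mm outward as a lead-in.
- cup_middle: middle-sized round steel cup fixed on the wooden rail rack, inner width 55 mm; for the 48 mm sugar pot. Origin: centre of its underside, 17 mm above the worktop; z up, y along the row of cups (78 mm apart, any order), x across it, toward the rail 44 mm behind (lower than the rims). Inner floor at z 5 mm, rim at z 20 mm; the top 7 mm flare 4.5 mm outward as a lead-in.
- cup_wide: wide round steel cup fixed on the wooden rail rack, inner width 65 mm; for the 58 mm mustard pot. Origin: centre of its underside, 17 mm above the worktop; z up, y along the row of cups (78 mm apart, any order), x across it, toward the rail 44 mm behind (lower than the rims). Inner floor at z 5 mm, rim at z 20 mm; the top 7 mm flare 4.5 mm outward as a lead-in.
- cup_square: square steel cup fixed on the wooden rail rack, inner width 51 x 51 mm, its sides along its x and y; for the 44 mm square tin. Origin: centre of its underside, 17 mm above the worktop; z up, y along the row of cups (78 mm apart, any order), x across it, toward the rail 44 mm behind (lower than the rims). Inner floor at z 5 mm, rim at z 20 mm; the top 7 mm flare 4.5 mm outward as a lead-in.
- dark_mug: dark stoneware mug standing upside down, 63 mm across (88 mm with its handle, which points to its -y) and 51 mm high, loose on the worktop behind the racks; not to be moved. Origin at its underside.
- tea_light: tea light in a small metal cup, 38 mm across and 15 mm high, loose on the worktop behind the right-hand rack; not to be moved. Origin at the centre of its underside.
Things that resemble listed ones, but are neither listed nor needed, are in the scene too. Leave any pink or turquoise look-alike of the salt_shaker alone. Several things have the shape of the mustard_pot; the one meant has the colours described above.

How it is judged:
By the outcome, as a careful person would: the job done as asked, in the order asked, and still so for the second after the job is handed in, with the robot touching nothing.
It also fails if it takes over 104 s, if anything falls off the work surface, if the arm or the gripper's body presses on something with over 40 N, if the wrist force passes 120 N, or if a joint passes its speed limit or range.

## Working session

There is one attempt and no reset: what is moved stays moved. The work goes in short steps, Python scripts to look and compute and a tool call to move; the robot and the scene stay as the last step left them, time stands still between calls to the robot, and variables do not carry over. Pictures are saved under pics/ and viewed, and the job is handed in when it is done.

Besides the shell and the picture viewer there is one more tool, called after ">>>" as name([rows], argument=value, ...), one row to a line, values as JSON. step_arm: Moves the arm, as the interface text tells. Shift numbers are shares of 0.25 m and turn numbers shares of 360 degrees, none past 1 either way. Its arguments: {"type":"object","properties":{"motion":{"type":"array"},"grip_force":{"type":"number"}},"required":["motion"]}

```bash
ls; mkdir -p pics
python3 - <<'E'
from workcell import ctrl
import cv2,pickle
s=ctrl.sense();print(s)
for n in("scene","top"):
    c=ctrl.capture(n);cv2.imwrite(f"pics/{n}0.png",c["image"][:,:,::-1]);pickle.dump(c,open(n+"0.pkl","wb"));print(n,c["fovy"],c["cx"],c["cy"],c["view"])
E
```

```text
pics
{'clock': 0.0, 'qpos': array([ 1.31481737,  0.6900211 , -0.19453571,  1.56636899,  0.1572866 ,
        0.90248703, -0.21507256]), 'joint_velocities': array([-0.00010454,  0.0006023 ,  0.00116141,  0.00106185, -0.00140039,
        0.00072686,  0.00040829]), 'effort': array([ 1.19272954e-04, -5.39606738e+01, -1.26656558e+00, -1.58542049e+01,
        9.02859058e-03,  9.47930559e-03,  3.05055642e-05]), 'tcp_pos': array([ 0.17841113, -0.59844537,  0.30305465]), 'tool_rot': array([[ 2.85858020e-01, -6.44462933e-04,  9.58271766e-01],
       [-9.58270120e-01,  1.77953750e-03,  2.85858726e-01],
       [-1.88950589e-03, -9.99998209e-01, -1.08874507e-04]]), 'wrist_force': array([ 0.71473109,  0.63115248, -0.33541463]), 'torque': array([0.02231506, 0.01947901, 0.03419204]), 'grip_width': 1.000865338555236}
scene 45.78581945155419 311.665057629045 200.86780504203472 [[-0.80848617 -0.58846489 -0.00769302  0.44665726]
 [-0.2357331   0.3357935  -0.91196087  0.16416345]
 [ 0.53924022 -0.73549426 -0.41020506  0.949478  ]
 [ 0.          0.          0.          1.        ]]
top 42.997911293437845 314.88249832224517 203.52771699269994 [[ 0.01738009 -0.99967568  0.01861373 -0.00677906]
 [-0.98442822 -0.02036607 -0.17460326  0.54146725]
 [ 0.17492572 -0.01528926 -0.98446292  1.18565145]
 [ 0.          0.          0.          1.        ]]
```

View pics/scene0.png

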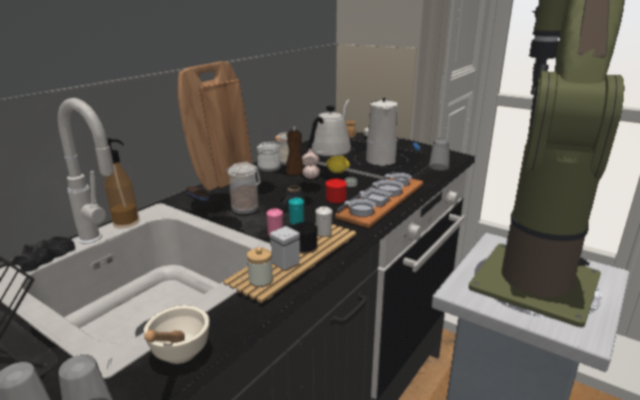

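View pics/top0.png

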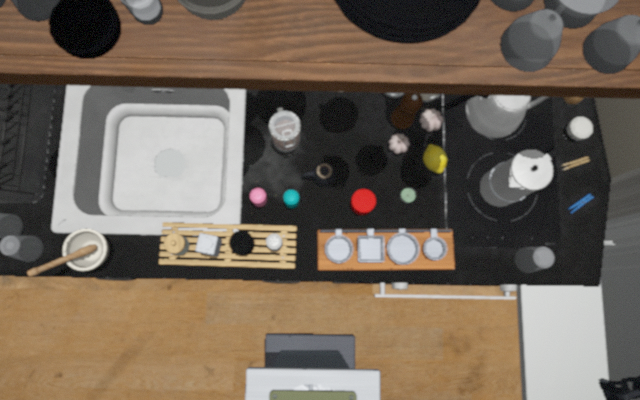

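Run:
```python
import cv2
a=cv2.imread("pics/top0.png")
cv2.imwrite("pics/z1.png",cv2.resize(a[185:285,145:305],None,fx=5,fy=5,interpolation=cv2.INTER_CUBIC))
cv2.imwrite("pics/z2.png",cv2.resize(a[185:285,305:465],None,fx=5,fy=5,interpolation=cv2.INTER_CUBIC))
a=cv2.imread("pics/scene0.png")
cv2.imwrite("pics/z3.png",cv2.resize(a[160:300,225:425],None,fx=4,fy=4,interpolation=cv2.INTER_CUBIC))
```

```text
(no output)
```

View pics/z1.png

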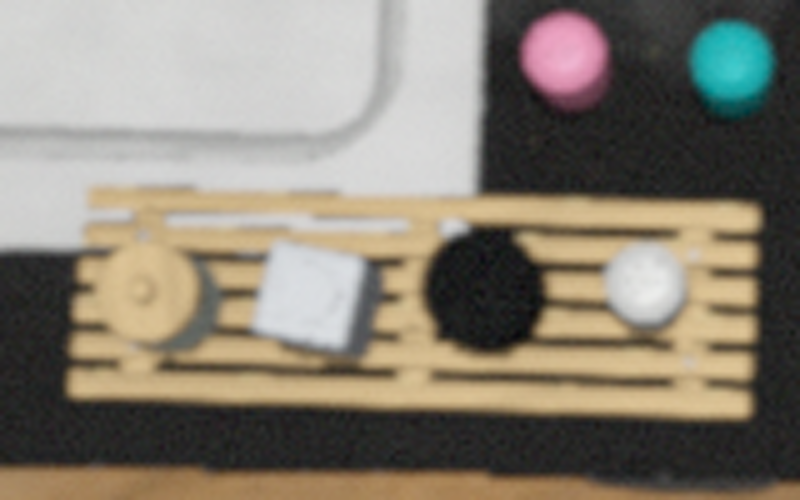

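View pics/z2.png

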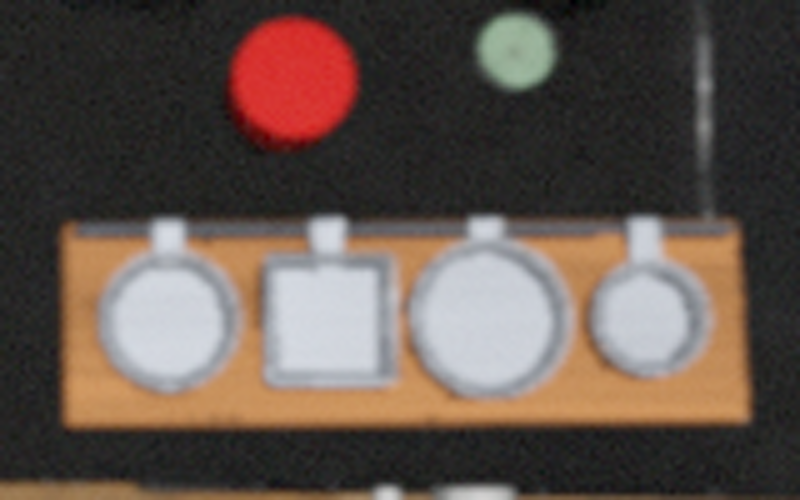

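View pics/z3.png

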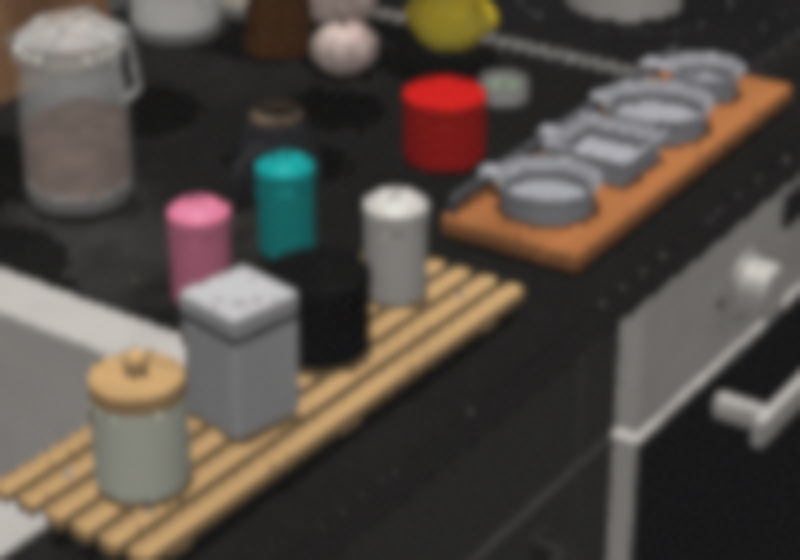

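```bash
cat > h.py <<'E'
import numpy as np,pickle,cv2
def cam(n): return pickle.load(open(n+".pkl","rb"))
def ray(c,u,v):
    f=200/np.tan(np.radians(c["fovy"]/2));V=c["view"]
    d=V[:3,:3].T@np.array([(u-c["cx"])/f,(v-c["cy"])/f,1]);o=-V[:3,:3].T@V[:3,3];return o,d
def plane(c,u,v,z):
    o,d=ray(c,u,v);return o+d*(z-o[2])/d[2]
def proj(c,p):
    f=200/np.tan(np.radians(c["fovy"]/2));q=c["view"][:3,:3]@np.array(p)+c["view"][:3,3];return c["cx"]+f*q[0]/q[2],c["cy"]+f*q[1]/q[2]
E
python3 - <<'E'
from h import *
from workcell import ctrl
print(ctrl.tip_reach)
t=cam("top0")
z1=lambda u,v:(145+(u+.5)/5-.5,185+(v+.5)/5-.5)
z2=lambda u,v:(305+(u+.5)/5-.5,185+(v+.5)/5-.5)
for n,uv,z in [("sugar lid",(148,294),.078),("tin top",(313,295),.089),("must top",(482,291),.068),("salt",(645,284),.072)]:
    print(n,plane(t,*z1(*uv),z).round(4))
for n,uv in [("tinTL",(280,240)),("TR",(370,258)),("BR",(346,350)),("BL",(255,332))]: print(n,plane(t,*z1(*uv),.089).round(4))
for n,uv in [("mid",(170,321)),("sq",(331,320)),("wide",(490,319)),("nar",(650,319))]:
    print(n,plane(t,*z2(*uv),.037).round(4))
# contours on upscaled
a=cv2.imread("pics/top0.png")
def up(x0):return cv2.resize(a[185:285,x0:x0+160],None,fx=5,fy=5,interpolation=cv2.INTER_CUBIC)
r=up(145);hsv=cv2.cvtColor(r,cv2.COLOR_BGR2HSV)
m=((hsv[...,1]<60)&(hsv[...,2]>90)).astype('uint8')*255
m[:225]=0;
m=cv2.morphologyEx(m,cv2.MORPH_OPEN,np.ones((9,9)))
for c in cv2.findContours(m,cv2.RETR_EXTERNAL,cv2.CHAIN_APPROX_NONE)[0]:
    if cv2.contourArea(c)>800: print(cv2.contourArea(c),cv2.boundingRect(c),cv2.minAreaRect(c))
w=up(305);hw=cv2.cvtColor(w,cv2.COLOR_BGR2HSV)
m=((hw[...,1]<80)&(hw[...,2]>90)).astype('uint8')*255;m[:225]=0;m[420:]=0
m=cv2.morphologyEx(m,cv2.MORPH_OPEN,np.ones((45,45)))
for c in cv2.findContours(m,cv2.RETR_EXTERNAL,cv2.CHAIN_APPROX_NONE)[0]:
    if cv2.contourArea(c)>800: print("cup",cv2.contourArea(c),cv2.boundingRect(c),cv2.minAreaRect(c),cv2.minEnclosingCircle(c))
m=(hsv[...,2]<70).astype('uint8')*255
m=cv2.morphologyEx(m,cv2.MORPH_OPEN,np.ones((45,45)));m[:200]=0;m[400:]=0
for c in cv2.findContours(m,cv2.RETR_EXTERNAL,cv2.CHAIN_APPROX_NONE)[0]:
    if cv2.contourArea(c)>800: print("black",cv2.contourArea(c),cv2.boundingRect(c),cv2.minEnclosingCircle(c))
E
```

```text
0.0726
sugar lid [0.4353 0.3293 0.078 ]
tin top [0.4352 0.2507 0.089 ]
must top [0.4406 0.1758 0.068 ]
salt [0.445  0.0992 0.072 ]
tinTL [0.4604 0.2673 0.089 ]
TR [0.4529 0.2254 0.089 ]
BR [0.4102 0.2342 0.089 ]
BL [0.4177 0.2764 0.089 ]
mid [ 0.4336 -0.0558  0.037 ]
sq [ 0.4356 -0.1337  0.037 ]
wide [ 0.4375 -0.2109  0.037 ]
nar [ 0.439  -0.2887  0.037 ]
1613.5 (166, 272, 55, 79) ((200.33700561523438, 317.3447265625), (38.51886749267578, 89.48776245117188), 27.21611213684082)
6062.0 (601, 238, 87, 92) ((645.2500610351562, 284.75006103515625), (87.68124389648438, 86.97413635253906), 45.0)
11132.0 (248, 238, 124, 119) ((310.4605712890625, 296.68994140625), (114.61408233642578, 106.20831298828125), 11.725111961364746)
882.0 (295, 225, 110, 10) ((349.5, 229.5), (9.0, 109.0), 90.0)
2393.0 (0, 225, 91, 29) ((45.0, 239.0), (28.0, 90.0), 90.0)
cup 11560.5 (593, 258, 117, 117) ((651.0, 316.0), (116.0, 116.0), 90.0) ((651.3323974609375, 316.165771484375), 63.442726135253906)
cup 18691.5 (261, 250, 140, 140) ((330.5, 319.5), (139.0, 139.0), 90.0) ((330.0482177734375, 319.04473876953125), 91.2853012084961)
cup 16404.5 (99, 249, 142, 140) ((169.5, 318.5), (139.0, 141.0), 90.0) ((169.57106018066406, 319.1852722167969), 74.20283508300781)
cup 22325.5 (411, 225, 162, 174) ((491.5, 311.5), (173.0, 161.0), 90.0) ((490.431396484375, 309.74114990234375), 91.46915435791016)
black 9560.5 (0, 255, 70, 145) ((34.5, 327.5), 79.38838195800781)
black 10287.5 (432, 235, 109, 111) ((486.95458984375, 293.57012939453125), 63.313934326171875)
black 7657.5 (752, 200, 48, 200) ((775.5, 299.5), 102.23756408691406)
```

Run:
```python
from h import *
s=cam("scene0");t=cam("top0")
a=cv2.resize(cv2.imread("pics/scene0.png")[160:300,225:425],None,fx=4,fy=4,interpolation=cv2.INTER_CUBIC)
b=cv2.resize(cv2.imread("pics/top0.png")[190:280,150:450],None,fx=2.6,fy=2.6,interpolation=cv2.INTER_CUBIC)
P=dict(sugar=(.4353,.3293,.018,.024,.06),tin=(.4353,.2508,.018,.022,.071),must=(.4395,.1760,.018,.029,.05),salt=(.445,.0995,.018,.0185,.055),
 mid=(.4336,-.0558,.037,.032,0),sq=(.4356,-.1337,.037,.03,0),wide=(.4375,-.2109,.037,.037,0),nar=(.439,-.2887,.037,.0265,0))
for n,(x,y,z,r,h) in P.items():
    for hh in (0,h):
        th=np.linspace(0,2*np.pi,60)
        for c,im,x0,y0,k in((s,a,225,160,4),(t,b,150,190,2.6)):
            q=np.array([proj(c,(x+r*np.cos(q),y+r*np.sin(q),z+hh)) for q in th]) if n not in("tin","sq") else np.array([proj(c,(x+dx*r*np.cos(w)-dy*r*np.sin(w),y+dx*r*np.sin(w)+dy*r*np.cos(w),z+hh)) for w in [-.19 if n=="tin" else .023] for dx,dy in((1,1),(1,-1),(-1,-1),(-1,1))])
            q=((q-[x0,y0]+.5)*k-.5)
            cv2.polylines(im,[np.int32(np.round(q*8))],True,(0,255,0),1,cv2.LINE_AA,3)
cv2.imwrite("pics/o1.png",a);cv2.imwrite("pics/o2.png",b)
```

```text
(no output)
```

View pics/o1.png

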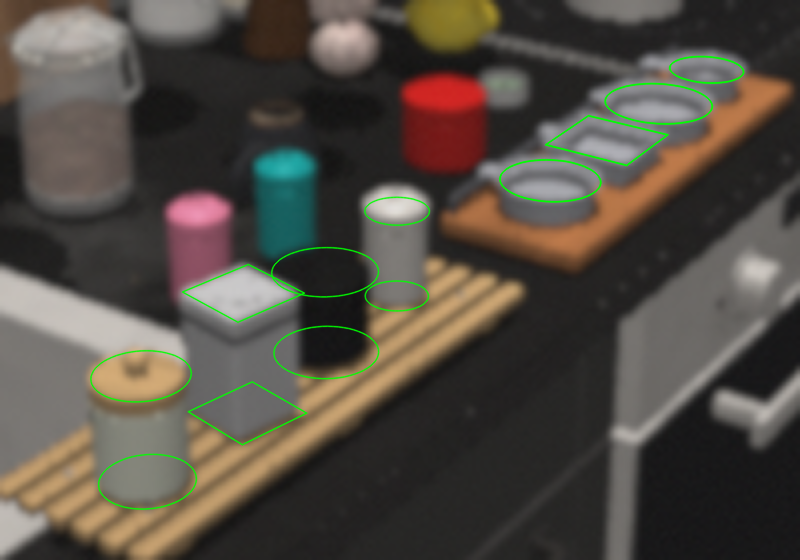

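View pics/o2.png

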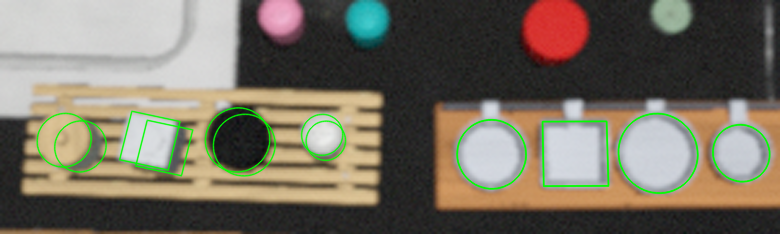

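```bash
cat > p.py <<'E'
import sys,numpy as np
from workcell import ctrl
from scipy.spatial.transform import Rotation as R
# p.py x y z yawdeg N
x,y,z,yaw,N=map(float,sys.argv[1:6]);N=int(N)
s=ctrl.sense();p=s["tcp_pos"];M=s["tool_rot"]
w=np.radians(yaw);T=np.array([[np.cos(w),-np.sin(w),0],[np.sin(w),np.cos(w),0],[0,0,1]])@np.array([[1,0,0],[0,0,1],[0,-1,0.]])
rv=R.from_matrix(M.T@T).as_rotvec();d=(np.array([x,y,z])-p)/N
print("t",round(s["clock"],2),"tcp",p.round(4),"yaw",round(np.degrees(np.arctan2(M[1,0],M[0,0])),2),"tilt",M[2].round(4),"F",s["wrist_force"].round(1),"w",round(s["grip_width"],3))
print("rot/row",(rv/2/np.pi/N).round(4),"step mm",np.linalg.norm(d)*1e3)
for i in range(N):
    Mi=M@R.from_rotvec(rv*i/N).as_matrix()
    print(i,(Mi.T@d/.25).round(3).tolist())
    if abs(rv).max()<.02: break
E
python3 p.py .42 -.29 .24 0 11
```

```text
t 0.1 tcp [ 0.1784 -0.5985  0.3032] yaw -73.39 tilt [-1.6e-03 -1.0e+00 -1.0e-04] F [-0.3 -0.1  0. ] w 0.997
rot/row [-0.     -0.0185 -0.    ] step mm 36.08031292790632
0 [-0.082, 0.023, 0.116]
1 [-0.068, 0.023, 0.125]
2 [-0.053, 0.023, 0.132]
3 [-0.038, 0.023, 0.137]
4 [-0.021, 0.023, 0.141]
5 [-0.005, 0.023, 0.142]
6 [0.012, 0.023, 0.142]
7 [0.028, 0.023, 0.14]
8 [0.044, 0.023, 0.135]
9 [0.06, 0.023, 0.129]
10 [0.074, 0.023, 0.122]
```

>>> step_arm([
  {"xyz": [-0.08,0.023,0.115],"rot": [0,-0.0185,0],"grip": 0},
  {"xyz": [-0.07,0.023,0.125],"rot": [0,-0.0185,0],"grip": 0},
  {"xyz": [-0.053,0.023,0.132],"rot": [0,-0.0185,0],"grip": 0},
  {"xyz": [-0.038,0.023,0.137],"rot": [0,-0.0185,0],"grip": 0},
  {"xyz": [-0.02,0.023,0.14],"rot": [0,-0.0185,0],"grip": 0},
  {"xyz": [-0.005,0.023,0.142],"rot": [0,-0.0185,0],"grip": 0},
  {"xyz": [0.012,0.023,0.142],"rot": [0,-0.0185,0],"grip": 0},
  {"xyz": [0.028,0.023,0.14],"rot": [0,-0.0185,0],"grip": 0},
  {"xyz": [0.044,0.023,0.135],"rot": [0,-0.0185,0],"grip": 0},
  {"xyz": [0.06,0.023,0.13],"rot": [0,-0.0185,0],"grip": 0},
])

```text
clock: 0.93
tcp_pos: [0.3987, -0.3181, 0.246]
tool_rot: [[0.994, -0.0, 0.113], [-0.113, 0.0, 0.994], [-0.0, -1.0, 0.0]]
wrist_force: [0.1, -0.2, -0.1]
grip_width: 1.004
```

```bash
python3 p.py .444 .0995 .2 0 12
```

```text
t 0.93 tcp [ 0.3987 -0.3181  0.246 ] yaw -6.49 tilt [-5.e-04 -1.e+00  1.e-04] F [ 0.1 -0.2 -0.1] w 1.004
rot/row [-0.     -0.0015 -0.    ] step mm 35.21173307108943
0 [-0.001, 0.015, 0.14]
1 [0.001, 0.015, 0.14]
2 [0.002, 0.015, 0.14]
3 [0.003, 0.015, 0.14]
4 [0.005, 0.015, 0.14]
5 [0.006, 0.015, 0.14]
6 [0.007, 0.015, 0.14]
7 [0.009, 0.015, 0.14]
8 [0.01, 0.015, 0.14]
9 [0.011, 0.015, 0.14]
10 [0.012, 0.015, 0.139]
11 [0.014, 0.015, 0.139]
```

>>> step_arm([
  {"xyz": [0,0.015,0.15],"rot": [0,-0.0036,0],"grip": 0},
  {"xyz": [0.004,0.015,0.16],"rot": [0,-0.0036,0],"grip": 0},
  {"xyz": [0.008,0.015,0.16],"rot": [0,-0.0036,0],"grip": 0},
  {"xyz": [0.012,0.015,0.16],"rot": [0,-0.0036,0],"grip": 0},
  {"xyz": [0.014,0.015,0.16],"rot": [0,-0.0036,0],"grip": 0},
  {"xyz": [0.014,0.015,0.16],"rot": [0,0,0],"grip": 0},
  {"xyz": [0.014,0.015,0.16],"rot": [0,0,0],"grip": 0},
  {"xyz": [0.014,0.015,0.16],"rot": [0,0,0],"grip": 0},
  {"xyz": [0.014,0.015,0.16],"rot": [0,0,0],"grip": 0},
  {"xyz": [0.014,0.015,0.16],"rot": [0,0,0],"grip": 0},
])

```text
clock: 1.77
tcp_pos: [0.4404, 0.0788, 0.2085]
tool_rot: [[1.0, -0.0, 0.005], [-0.005, -0.0, 1.0], [-0.0, -1.0, -0.0]]
wrist_force: [1.3, 0.7, -0.6]
grip_width: 1.001
```

```bash
python3 p.py .444 .0995 .17 0 3
```

```text
t 1.77 tcp [0.4404 0.0788 0.2085] yaw -0.31 tilt [-3.e-04 -1.e+00 -4.e-04] F [ 1.3  0.7 -0.6] w 1.001
rot/row [ 0.     -0.0003 -0.    ] step mm 14.632269601607574
0 [0.005, 0.051, 0.028]
```

>>> step_arm([
  {"xyz": [0.004,0.04,0.02],"rot": [0,0,0],"grip": 0},
  {"xyz": [0.004,0.04,0.02],"rot": [0,0,0],"grip": 0},
  {"xyz": [0,0,0],"rot": [0,0,0],"grip": 0},
  {"xyz": [0,0,0],"rot": [0,0,0],"grip": 0},
])

```text
clock: 2.1
tcp_pos: [0.4423, 0.0867, 0.1885]
tool_rot: [[1.0, -0.001, 0.005], [-0.005, -0.001, 1.0], [-0.001, -1.0, -0.001]]
wrist_force: [0.4, -0.2, 0.4]
grip_width: 0.999
```

```bash
python3 p.py .444 .0995 .112 0 3;  python3 - <<'E'
from workcell import ctrl
import cv2,pickle
for n in("scene","top"):
    c=ctrl.capture(n);pickle.dump(c,open(n+"1.pkl","wb"))
    i=c["image"][:,:,::-1]
    i=i[140:300,200:400] if n=="scene" else i[170:290,220:380]
    cv2.imwrite(f"pics/{n}1.png",cv2.resize(i,None,fx=4,fy=4,interpolation=cv2.INTER_CUBIC))
E
```

```text
t 2.1 tcp [0.4423 0.0867 0.1885] yaw -0.27 tilt [-1.5e-03 -1.0e+00 -9.0e-04] F [ 0.4 -0.2  0.4] w 0.999
rot/row [ 0.     -0.0003 -0.0001] step mm 25.86887144232997
0 [0.002, 0.102, 0.017]
```

View pics/scene1.png

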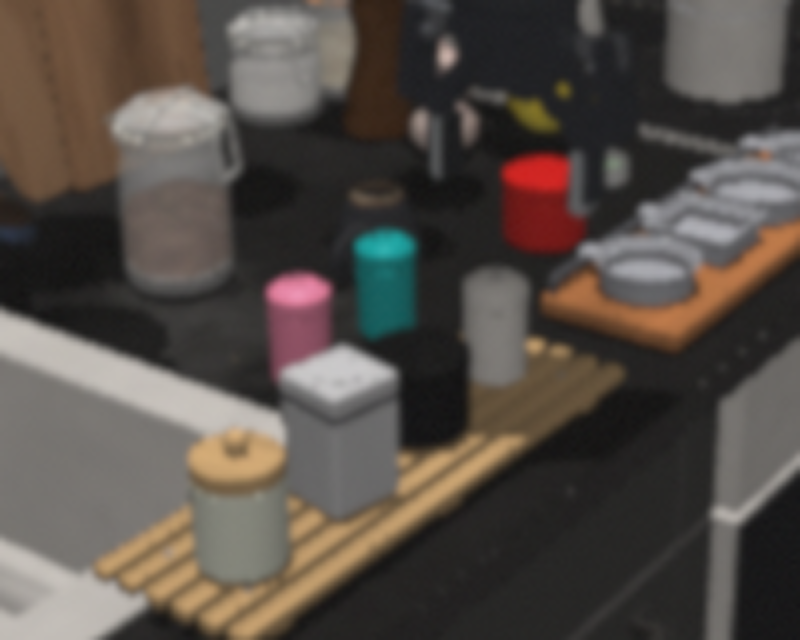

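View pics/top1.png

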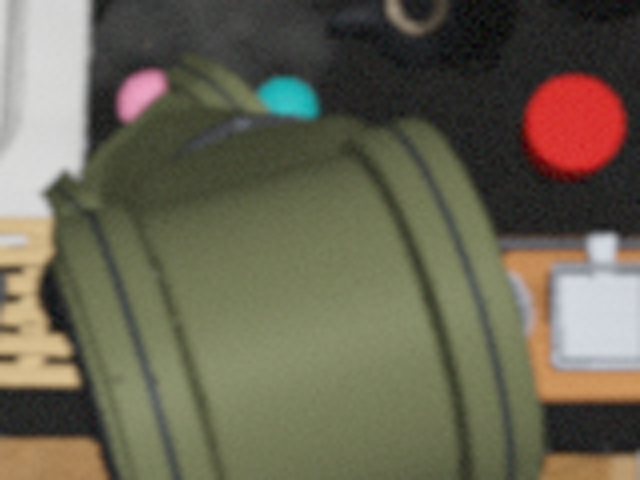

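>>> step_arm([
  {"xyz": [0.004,0,0.051],"rot": [0,0,0],"grip": 0},
  {"xyz": [0.003,0.08,0],"rot": [0,0,0],"grip": 0},
  {"xyz": [0,0.12,0],"rot": [0,0,0],"grip": 0},
  {"xyz": [0,0.1,0],"rot": [0,0,0],"grip": 0},
  {"xyz": [0,0,0],"rot": [0,0,0],"grip": 0},
  {"xyz": [0,0,0],"rot": [0,0,0],"grip": 0},
])

```text
clock: 2.7
tcp_pos: [0.4441, 0.0986, 0.1137]
tool_rot: [[1.0, -0.002, 0.007], [-0.007, -0.002, 1.0], [-0.002, -1.0, -0.002]]
wrist_force: [0.9, 0.1, -0.1]
grip_width: 1.0
```

```bash
python3 p.py .444 .0995 .112 0 1;  python3 - <<'E'
from workcell import ctrl
import cv2,pickle
for n in("scene",):
    c=ctrl.capture(n);pickle.dump(c,open(n+"2.pkl","wb"))
    i=c["image"][:,:,::-1]
    i=i[170:270,250:400]
    cv2.imwrite(f"pics/{n}2.png",cv2.resize(i,None,fx=5,fy=5,interpolation=cv2.INTER_CUBIC))
E
```

```text
t 2.7 tcp [0.4441 0.0986 0.1137] yaw -0.38 tilt [-0.002  -1.     -0.0016] F [ 0.9  0.1 -0.1] w 1.0
rot/row [ 0.0003 -0.001  -0.0003] step mm 1.953115324598345
0 [-0.0, 0.007, 0.004]
```

View pics/scene2.png

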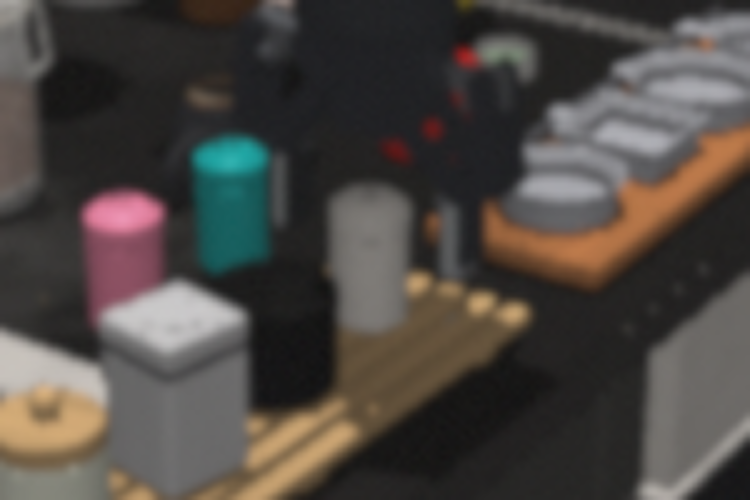

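>>> step_arm([
  {"xyz": [0,0.006,0.003],"rot": [0,0,0],"grip": 1},
  {"xyz": [0,0,0],"rot": [0,0,0],"grip": 1},
  {"xyz": [0,0,0],"rot": [0,0,0],"grip": 1},
  {"xyz": [0,0,0],"rot": [0,0,0],"grip": 1},
  {"xyz": [0,0,0],"rot": [0,0,0],"grip": 1},
  {"xyz": [0,0,0],"rot": [0,0,0],"grip": 1},
], grip_force=40)

```text
clock: 3.25
tcp_pos: [0.4451, 0.1003, 0.1132]
tool_rot: [[1.0, 0.002, 0.006], [-0.006, 0.0, 1.0], [0.002, -1.0, 0.0]]
wrist_force: [1.3, -0.7, 6.8]
grip_width: 0.413
```

```bash
python3 p.py .444 .0995 .22 0 4
```

```text
t 3.25 tcp [0.4451 0.1003 0.1132] yaw -0.33 tilt [ 1.8e-03 -1.0e+00  4.0e-04] F [ 1.3 -0.7  6.8] w 0.413
rot/row [-0.     -0.0002  0.0001] step mm 26.70692055510852
0 [-0.001, -0.107, -0.001]
```

>>> step_arm([
  {"xyz": [0,-0.04,0],"rot": [0,0,0],"grip": 1},
  {"xyz": [0,-0.08,0],"rot": [0,0,0],"grip": 1},
  {"xyz": [0,-0.12,0],"rot": [0,0,0],"grip": 1},
  {"xyz": [0,-0.12,0],"rot": [0,0,0],"grip": 1},
  {"xyz": [0,-0.04,0],"rot": [0,0,0],"grip": 1},
  {"xyz": [0,0,0],"rot": [0,0,0],"grip": 1},
])

```text
clock: 3.75
tcp_pos: [0.4456, 0.1004, 0.2148]
tool_rot: [[1.0, 0.005, 0.006], [-0.006, 0.002, 1.0], [0.005, -1.0, 0.002]]
wrist_force: [-0.4, -1.1, -1.3]
grip_width: 0.412
```

```bash
python3 p.py .441 -.2887 .215 0 10;  python3 - <<'E'
from workcell import ctrl
import cv2,pickle
for n in("scene",):
    c=ctrl.capture(n);pickle.dump(c,open(n+"3.pkl","wb"))
    i=c["image"][:,:,::-1]
    i=i[120:270,250:400]
    cv2.imwrite(f"pics/{n}3.png",cv2.resize(i,None,fx=4,fy=4,interpolation=cv2.INTER_CUBIC))
E
```

```text
t 3.75 tcp [0.4456 0.1004 0.2148] yaw -0.36 tilt [ 0.0049 -1.      0.0017] F [-0.4 -1.1 -1.3] w 0.412
rot/row [-0.     -0.0001  0.0001] step mm 38.91312831010802
0 [-0.001, -0.0, -0.156]
```

View pics/scene3.png

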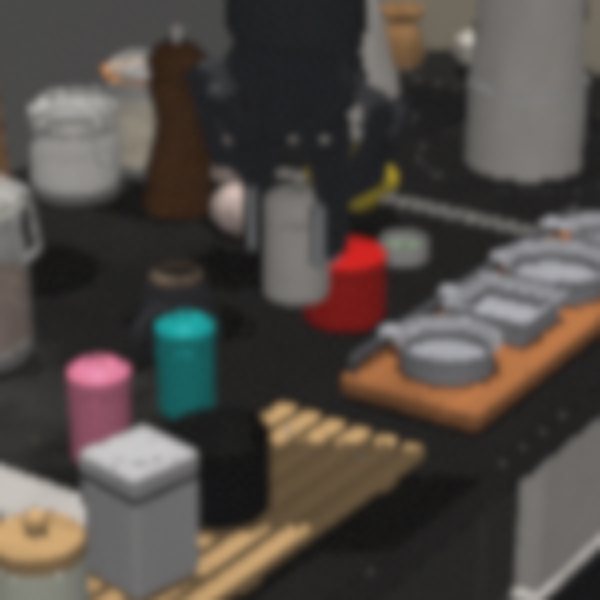

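>>> step_arm([
  {"xyz": [-0.003,0,-0.1],"rot": [0,0,0],"grip": 1},
  {"xyz": [-0.003,0,-0.156],"rot": [0,0,0],"grip": 1},
  {"xyz": [-0.003,0,-0.16],"rot": [0,0,0],"grip": 1},
  {"xyz": [-0.003,0,-0.16],"rot": [0,0,0],"grip": 1},
  {"xyz": [-0.003,0,-0.16],"rot": [0,0,0],"grip": 1},
  {"xyz": [-0.003,0,-0.16],"rot": [0,0,0],"grip": 1},
  {"xyz": [-0.003,0,-0.16],"rot": [0,0,0],"grip": 1},
  {"xyz": [-0.003,0,-0.16],"rot": [0,0,0],"grip": 1},
  {"xyz": [-0.003,0,-0.16],"rot": [0,0,0],"grip": 1},
  {"xyz": [-0.003,0,-0.14],"rot": [0,0,0],"grip": 1},
])

```text
clock: 4.63
tcp_pos: [0.4334, -0.2814, 0.2106]
tool_rot: [[1.0, -0.003, 0.007], [-0.007, 0.001, 1.0], [-0.003, -1.0, 0.001]]
wrist_force: [0.1, -0.3, -1.5]
grip_width: 0.415
```

>>> step_arm([
  {"xyz": [0,0.05,-0.05],"rot": [0,0,0],"grip": 1},
  {"xyz": [0,0.08,0],"rot": [0,0,0],"grip": 1},
  {"xyz": [0,0.06,0],"rot": [0,0,0],"grip": 1},
  {"xyz": [0,0,0],"rot": [0,0,0],"grip": 1},
  {"xyz": [0,0,0],"rot": [0,0,0],"grip": 1},
])

```text
clock: 5.05
tcp_pos: [0.4339, -0.2904, 0.1633]
tool_rot: [[1.0, -0.004, 0.005], [-0.005, 0.002, 1.0], [-0.004, -1.0, 0.002]]
wrist_force: [0.7, 0.9, -0.8]
grip_width: 0.418
```

```bash
cat > snap.py <<'E'
import sys,cv2
from workcell import ctrl
# snap.py cam out r0 r1 c0 c1 k
n,o=sys.argv[1:3];r0,r1,c0,c1,k=map(int,sys.argv[3:8])
i=ctrl.capture(n)["image"][r0:r1,c0:c1,::-1]
cv2.imwrite("pics/"+o+".png",cv2.resize(i,None,fx=k,fy=k,interpolation=cv2.INTER_CUBIC))
E
python3 p.py .439 -.289 .14 0 1; python3 snap.py scene s4 120 230 330 450 5
```

```text
t 5.05 tcp [ 0.4339 -0.2904  0.1633] yaw -0.27 tilt [-0.0037 -1.      0.0018] F [ 0.7  0.9 -0.8] w 0.418
rot/row [-0.0003 -0.0007 -0.0006] step mm 23.88384787396415
0 [0.021, 0.093, 0.006]
```

View pics/s4.png

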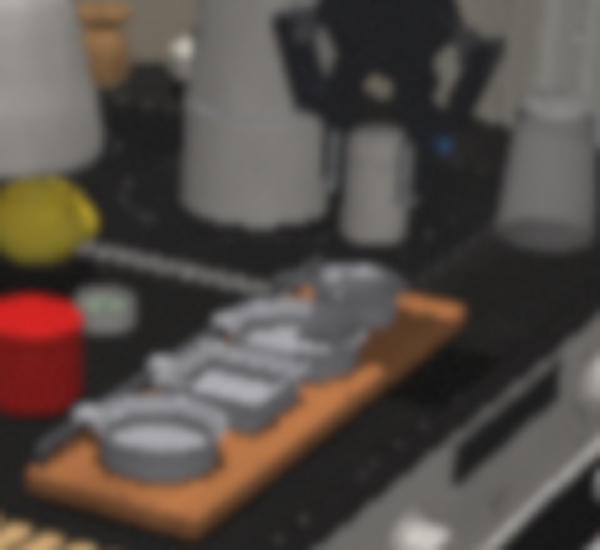

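>>> step_arm([
  {"xyz": [0.02,0.02,0.005],"rot": [0,0,0],"grip": 1},
  {"xyz": [0,0.04,0],"rot": [0,0,0],"grip": 1},
  {"xyz": [0,0.03,0],"rot": [0,0,0],"grip": 1},
  {"xyz": [0,0,0],"rot": [0,0,0],"grip": 1},
  {"xyz": [0,0,0],"rot": [0,0,0],"grip": 1},
])

```text
clock: 5.52
tcp_pos: [0.4395, -0.2897, 0.1419]
tool_rot: [[1.0, -0.001, 0.005], [-0.005, 0.0, 1.0], [-0.001, -1.0, 0.0]]
wrist_force: [-1.4, 0.4, 0.4]
grip_width: 0.412
```

```bash
python3 p.py .439 -.289 .117 0 1; python3 snap.py scene s5 120 230 330 450 5
```

```text
t 5.52 tcp [ 0.4395 -0.2897  0.1419] yaw -0.29 tilt [-1.3e-03 -1.0e+00  2.0e-04] F [-1.4  0.4  0.4] w 0.412
rot/row [-0.     -0.0008 -0.0002] step mm 24.8878630322944
0 [-0.002, 0.099, 0.003]
```

View pics/s5.png

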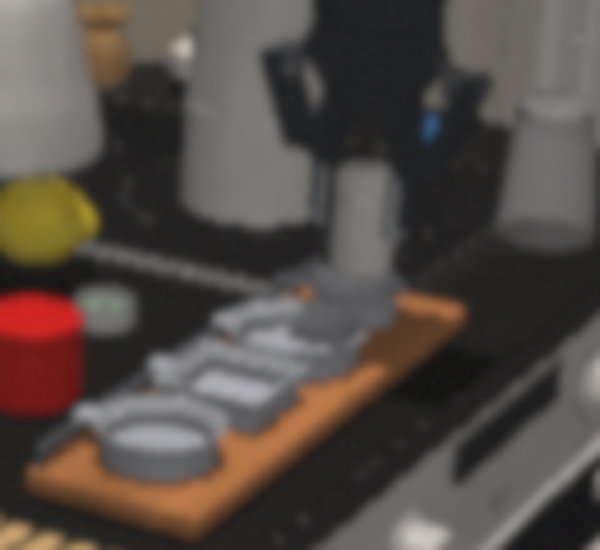

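>>> step_arm([
  {"xyz": [0,0.03,0],"rot": [0,0,0],"grip": 1},
  {"xyz": [0,0.03,0],"rot": [0,0,0],"grip": 1},
  {"xyz": [0,0.02,0],"rot": [0,0,0],"grip": 1},
  {"xyz": [0,0.014,0],"rot": [0,0,0],"grip": 1},
  {"xyz": [0,0,0],"rot": [0,0,0],"grip": 1},
  {"xyz": [0,0,0],"rot": [0,0,0],"grip": 1},
])

```text
clock: 6.07
tcp_pos: [0.4398, -0.2898, 0.1186]
tool_rot: [[1.0, -0.001, 0.005], [-0.005, 0.0, 1.0], [-0.001, -1.0, 0.0]]
wrist_force: [0.6, 0.4, -1.0]
grip_width: 0.415
```

>>> step_arm([
  {"xyz": [0,0.008,0],"rot": [0,0,0],"grip": 1},
  {"xyz": [0,0,0],"rot": [0,0,0],"grip": 1},
  {"xyz": [0,0,0],"rot": [0,0,0],"grip": 1},
])

```text
clock: 6.32
tcp_pos: [0.4402, -0.2901, 0.1173]
tool_rot: [[1.0, 0.001, 0.006], [-0.005, -0.001, 1.0], [0.001, -1.0, -0.001]]
wrist_force: [-0.5, 0.2, 2.5]
grip_width: 0.413
```

Contact with the floor as expected. Release, check, rise.

>>> step_arm([
  {"xyz": [0,0,0],"rot": [0,0,0],"grip": 0.3},
  {"xyz": [0,0,0],"rot": [0,0,0],"grip": 0.3},
  {"xyz": [0,0,0],"rot": [0,0,0],"grip": 0.3},
  {"xyz": [0,0,0],"rot": [0,0,0],"grip": 0.3},
  {"xyz": [0,-0.06,0],"rot": [0,0,0],"grip": 0.3},
  {"xyz": [0,-0.12,0],"rot": [0,0,0],"grip": 0.3},
  {"xyz": [0,-0.12,0],"rot": [0,0,0],"grip": 0.3},
  {"xyz": [0,-0.06,0],"rot": [0,0,0],"grip": 0},
])

```text
clock: 6.98
tcp_pos: [0.4408, -0.2902, 0.2096]
tool_rot: [[1.0, 0.003, 0.005], [-0.005, -0.001, 1.0], [0.003, -1.0, -0.001]]
wrist_force: [1.5, 0.4, 0.2]
grip_width: 0.825
```

```bash
python3 p.py .4355 .3293 .2 2.4 17; python3 snap.py scene s6 120 230 330 450 5
```

```text
t 6.98 tcp [ 0.4408 -0.2902  0.2096] yaw -0.31 tilt [ 0.003  -1.     -0.0013] F [1.5 0.4 0.2] w 0.825
rot/row [ 0.     -0.0004  0.    ] step mm 36.446036645608984
0 [-0.002, 0.002, 0.146]
1 [-0.002, 0.002, 0.146]
2 [-0.001, 0.002, 0.146]
3 [-0.001, 0.002, 0.146]
4 [-0.0, 0.002, 0.146]
5 [-0.0, 0.002, 0.146]
6 [0.0, 0.002, 0.146]
7 [0.001, 0.002, 0.146]
8 [0.001, 0.002, 0.146]
9 [0.002, 0.002, 0.146]
10 [0.002, 0.002, 0.146]
11 [0.002, 0.002, 0.146]
12 [0.003, 0.002, 0.146]
13 [0.003, 0.002, 0.146]
14 [0.004, 0.002, 0.146]
15 [0.004, 0.002, 0.146]
16 [0.004, 0.002, 0.146]
```

View pics/s6.png

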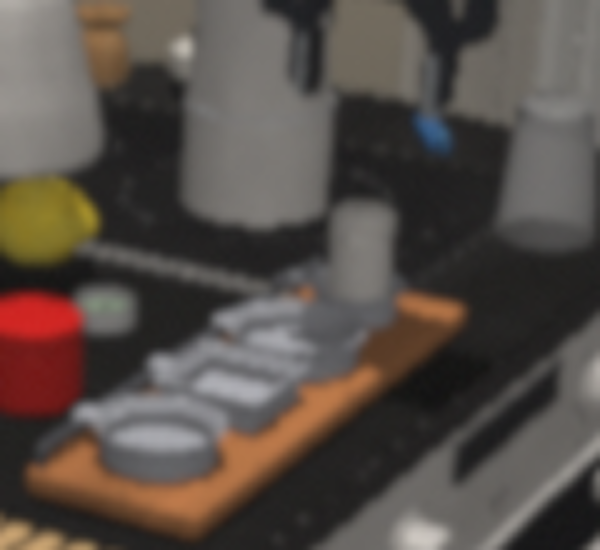

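>>> step_arm([
  {"xyz": [0,0,0.1],"rot": [0,0,0],"grip": 0},
  {"xyz": [0,0,0.16],"rot": [0,0,0],"grip": 0},
  {"xyz": [0,0,0.16],"rot": [0,0,0],"grip": 0},
  {"xyz": [0,0,0.16],"rot": [0,0,0],"grip": 0},
  {"xyz": [0,0,0.16],"rot": [0,0,0],"grip": 0},
  {"xyz": [0,0,0.16],"rot": [0,0,0],"grip": 0},
  {"xyz": [0,0,0.16],"rot": [0,0,0],"grip": 0},
  {"xyz": [0,0,0.16],"rot": [0,0,0],"grip": 0},
  {"xyz": [0,0,0.16],"rot": [0,0,0],"grip": 0},
  {"xyz": [0,0,0.16],"rot": [0,0,0],"grip": 0},
])

```text
clock: 7.87
tcp_pos: [0.4416, 0.097, 0.2066]
tool_rot: [[1.0, -0.0, 0.005], [-0.005, -0.0, 1.0], [-0.0, -1.0, -0.0]]
wrist_force: [0.6, 1.1, 0.0]
grip_width: 1.003
```

>>> step_arm([
  {"xyz": [0,0,0.16],"rot": [0,0,0],"grip": 0},
  {"xyz": [0,0,0.16],"rot": [0,0,0],"grip": 0},
  {"xyz": [0,0,0.16],"rot": [0,0,0],"grip": 0},
  {"xyz": [0,0,0.16],"rot": [0,0,0],"grip": 0},
  {"xyz": [0,0,0.16],"rot": [0,0,0],"grip": 0},
  {"xyz": [0,0,0.1],"rot": [0,0,0],"grip": 0},
  {"xyz": [0,0,0],"rot": [0,0,0],"grip": 0},
  {"xyz": [0,0,0],"rot": [0,0,0],"grip": 0},
])

```text
clock: 8.53
tcp_pos: [0.4425, 0.3217, 0.2064]
tool_rot: [[1.0, -0.0, 0.002], [-0.002, 0.0, 1.0], [-0.0, -1.0, 0.0]]
wrist_force: [-0.1, -1.3, 0.6]
grip_width: 1.003
```

```bash
python3 p.py .4355 .3293 .11 0 1
```

```text
t 8.53 tcp [0.4425 0.3217 0.2064] yaw -0.13 tilt [-4.e-04 -1.e+00  4.e-04] F [-0.1 -1.3  0.6] w 1.003
rot/row [-0.0001 -0.0004 -0.0001] step mm 96.94709722115337
0 [-0.028, 0.386, 0.03]
```

>>> step_arm([
  {"xyz": [-0.027,0.08,0.03],"rot": [0,0,0],"grip": 0},
  {"xyz": [0,0.12,0],"rot": [0,0,0],"grip": 0},
  {"xyz": [0,0.1,0],"rot": [0,0,0],"grip": 0},
  {"xyz": [0,0,0],"rot": [0,0,0],"grip": 0},
  {"xyz": [0,0,0],"rot": [0,0,0],"grip": 0},
])

```text
clock: 8.95
tcp_pos: [0.4363, 0.3253, 0.131]
tool_rot: [[1.0, -0.002, 0.007], [-0.007, -0.004, 1.0], [-0.002, -1.0, -0.004]]
wrist_force: [-0.4, 0.3, -0.5]
grip_width: 1.002
```

```bash
python3 p.py .4355 .3293 .11 0 1;python3 snap.py scene s7 170 290 200 350 5
```

```text
t 8.95 tcp [0.4363 0.3253 0.131 ] yaw -0.41 tilt [-0.0022 -1.     -0.0039] F [-0.4  0.3 -0.5] w 1.002
rot/row [ 0.0006 -0.0011 -0.0004] step mm 21.442145191023254
0 [-0.003, 0.084, 0.016]
```

View pics/s7.png

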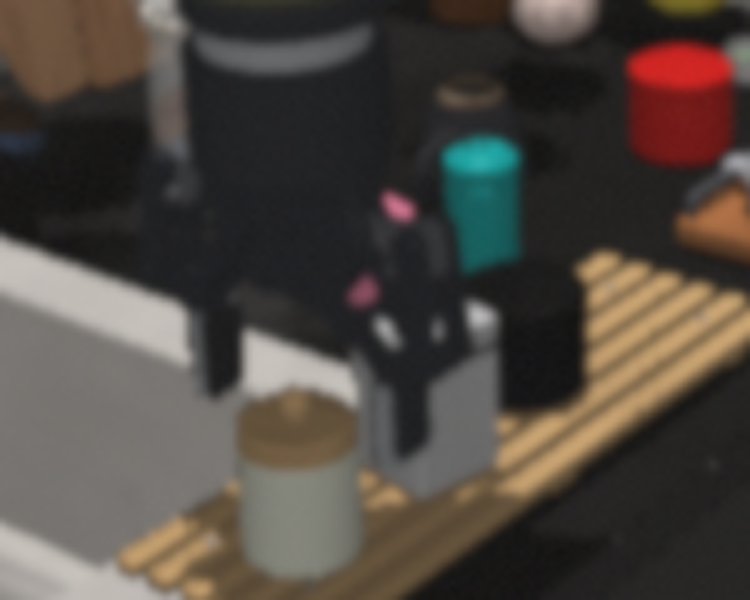

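Run:
```python
from h import *
s=cam("scene0")
for p in [(.4363-.045,.3253,.067),(.4363+.045,.3253,.067),(.4353,.3293,.078),(.4353,.3293,.067)]:
    u,v=proj(s,p);print(((u-200)*5,(v-170)*5))
```

```text
(np.float64(394.9807765649649), np.float64(472.44422868223694))
(np.float64(220.52197340368707), np.float64(402.73972478351016))
(np.float64(298.98259366505357), np.float64(417.1541732997093))
(np.float64(300.4813142461907), np.float64(441.8339873019133))
```

>>> step_arm([
  {"xyz": [-0.003,0.05,0.014],"rot": [0,0,0],"grip": 0},
  {"xyz": [0,0.034,0],"rot": [0,0,0],"grip": 0},
  {"xyz": [0,0,0],"rot": [0,0,0],"grip": 0},
  {"xyz": [0,0,0],"rot": [0,0,0],"grip": 1},
  {"xyz": [0,0,0],"rot": [0,0,0],"grip": 1},
  {"xyz": [0,0,0],"rot": [0,0,0],"grip": 1},
  {"xyz": [0,0,0],"rot": [0,0,0],"grip": 1},
  {"xyz": [0,0,0],"rot": [0,0,0],"grip": 1},
  {"xyz": [0,0,0],"rot": [0,0,0],"grip": 1},
])

```text
clock: 9.75
tcp_pos: [0.4362, 0.3312, 0.1115]
tool_rot: [[1.0, 0.001, 0.006], [-0.006, 0.001, 1.0], [0.001, -1.0, 0.001]]
wrist_force: [-0.4, -0.8, 5.3]
grip_width: 0.548
```

>>> step_arm([
  {"xyz": [0,-0.04,0],"rot": [0,0,0],"grip": 1},
  {"xyz": [0,-0.08,0],"rot": [0,0,0],"grip": 1},
  {"xyz": [0,-0.12,0],"rot": [0,0,0],"grip": 1},
  {"xyz": [0,-0.12,0],"rot": [0,0,0],"grip": 1},
  {"xyz": [0,-0.06,0],"rot": [0,0,0],"grip": 1},
  {"xyz": [0,0,0],"rot": [0,0,0],"grip": 1},
])

```text
clock: 10.25
tcp_pos: [0.4369, 0.3321, 0.2194]
tool_rot: [[1.0, 0.005, 0.006], [-0.006, 0.004, 1.0], [0.005, -1.0, 0.004]]
wrist_force: [0.3, 0.9, -1.9]
grip_width: 0.55
```

```bash
python3 p.py .4340 -.0558 .215 0 10;python3 snap.py scene s8 130 280 200 350 4
```

```text
t 10.25 tcp [0.4369 0.3321 0.2194] yaw -0.33 tilt [ 0.0045 -1.      0.0043] F [ 0.3  0.9 -1.9] w 0.55
rot/row [-0.0001 -0.0001  0.0001] step mm 38.798180327329916
0 [-0.0, 0.001, -0.155]
```

View pics/s8.png

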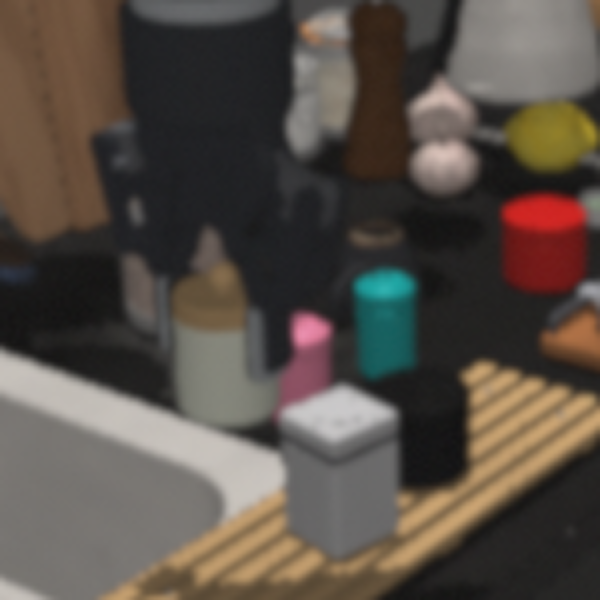

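>>> step_arm([
  {"xyz": [0,0,-0.1],"rot": [0,0,0],"grip": 1},
  {"xyz": [0,0,-0.155],"rot": [0,0,0],"grip": 1},
  {"xyz": [0,0,-0.16],"rot": [0,0,0],"grip": 1},
  {"xyz": [0,0,-0.16],"rot": [0,0,0],"grip": 1},
  {"xyz": [0,0,-0.16],"rot": [0,0,0],"grip": 1},
  {"xyz": [0,0,-0.16],"rot": [0,0,0],"grip": 1},
  {"xyz": [0,0,-0.16],"rot": [0,0,0],"grip": 1},
  {"xyz": [0,0,-0.16],"rot": [0,0,0],"grip": 1},
  {"xyz": [0,0,-0.16],"rot": [0,0,0],"grip": 1},
  {"xyz": [0,0,-0.12],"rot": [0,0,0],"grip": 1},
])

```text
clock: 11.13
tcp_pos: [0.4319, -0.0463, 0.2146]
tool_rot: [[1.0, -0.004, 0.008], [-0.008, -0.002, 1.0], [-0.004, -1.0, -0.002]]
wrist_force: [-0.3, -0.4, -1.9]
grip_width: 0.547
```

>>> step_arm([
  {"xyz": [0,0,-0.04],"rot": [0,0,0],"grip": 1},
  {"xyz": [0,0,0],"rot": [0,0,0],"grip": 1},
  {"xyz": [0,0,0],"rot": [0,0,0],"grip": 1},
])

```text
clock: 11.38
tcp_pos: [0.4331, -0.0528, 0.215]
tool_rot: [[1.0, -0.002, 0.007], [-0.007, 0.001, 1.0], [-0.002, -1.0, 0.001]]
wrist_force: [0.3, 1.1, -1.4]
grip_width: 0.55
```

```bash
python3 p.py .4340 -.054 .145 0 1
```

```text
t 11.38 tcp [ 0.4331 -0.0528  0.215 ] yaw -0.39 tilt [-1.9e-03 -1.0e+00  7.0e-04] F [ 0.3  1.1 -1.4] w 0.55
rot/row [-0.0001 -0.0011 -0.0003] step mm 70.05536384096939
0 [0.004, 0.28, -0.005]
```

>>> step_arm([
  {"xyz": [0.004,0.08,-0.004],"rot": [0,0,0],"grip": 1},
  {"xyz": [0,0.12,0],"rot": [0,0,0],"grip": 1},
  {"xyz": [0,0.08,0],"rot": [0,0,0],"grip": 1},
  {"xyz": [0,0,0],"rot": [0,0,0],"grip": 1},
  {"xyz": [0,0,0],"rot": [0,0,0],"grip": 1},
])

```text
clock: 11.8
tcp_pos: [0.4342, -0.0517, 0.1452]
tool_rot: [[1.0, -0.003, 0.002], [-0.002, 0.0, 1.0], [-0.003, -1.0, 0.0]]
wrist_force: [0.1, 0.0, -0.5]
grip_width: 0.549
```

```bash
python3 p.py .4340 -.054 .116 0 1;python3 snap.py scene s9 120 240 300 430 5
```

```text
t 11.8 tcp [ 0.4342 -0.0517  0.1452] yaw -0.1 tilt [-2.8e-03 -1.0e+00  4.0e-04] F [ 0.1  0.  -0.5] w 0.549
rot/row [-0.0001 -0.0003 -0.0005] step mm 29.276764788424224
0 [-0.0, 0.117, -0.009]
```

View pics/s9.png

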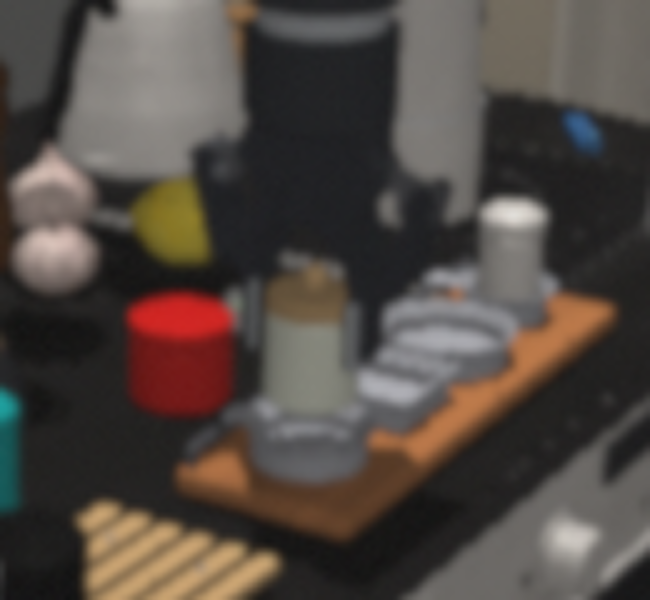

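>>> step_arm([
  {"xyz": [0,0.04,-0.009],"rot": [0,0,0],"grip": 1},
  {"xyz": [0,0.04,0],"rot": [0,0,0],"grip": 1},
  {"xyz": [0,0.02,0],"rot": [0,0,0],"grip": 1},
  {"xyz": [0,0.014,0],"rot": [0,0,0],"grip": 1},
  {"xyz": [0,0.008,0],"rot": [0,0,0],"grip": 1},
  {"xyz": [0,0,0],"rot": [0,0,0],"grip": 1},
  {"xyz": [0,0,0],"rot": [0,0,0],"grip": 1},
])

```text
clock: 12.43
tcp_pos: [0.4349, -0.0559, 0.1158]
tool_rot: [[1.0, 0.001, 0.005], [-0.005, 0.0, 1.0], [0.001, -1.0, 0.0]]
wrist_force: [-0.7, -0.4, -2.0]
grip_width: 0.549
```

>>> step_arm([
  {"xyz": [0,0.006,0],"rot": [0,0,0],"grip": 1},
  {"xyz": [0,0.004,0],"rot": [0,0,0],"grip": 1},
  {"xyz": [0,0,0],"rot": [0,0,0],"grip": 1},
])

```text
clock: 12.68
tcp_pos: [0.4347, -0.0559, 0.1153]
tool_rot: [[1.0, 0.003, 0.005], [-0.005, -0.001, 1.0], [0.003, -1.0, -0.001]]
wrist_force: [-2.4, 1.6, 29.4]
grip_width: 0.549
```

>>> step_arm([
  {"xyz": [0,-0.006,0],"rot": [0,0,0],"grip": 0.2},
  {"xyz": [0,0,0],"rot": [0,0,0],"grip": 0.2},
  {"xyz": [0,0,0],"rot": [0,0,0],"grip": 0.2},
  {"xyz": [0,0,0],"rot": [0,0,0],"grip": 0.2},
  {"xyz": [0,-0.06,0],"rot": [0,0,0],"grip": 0.2},
  {"xyz": [0,-0.12,0],"rot": [0,0,0],"grip": 0.2},
  {"xyz": [0,-0.12,0],"rot": [0,0,0],"grip": 0.2},
  {"xyz": [0,-0.06,0],"rot": [0,0,0],"grip": 0},
])

```text
clock: 13.35
tcp_pos: [0.435, -0.0561, 0.2066]
tool_rot: [[1.0, 0.002, 0.006], [-0.006, -0.0, 1.0], [0.002, -1.0, -0.0]]
wrist_force: [0.2, 0.0, 0.9]
grip_width: 0.919
```

```bash
python3 p.py .441 .176 .2 0 7;python3 snap.py scene s10 120 240 300 430 5
```

```text
t 13.35 tcp [ 0.435  -0.0561  0.2066] yaw -0.33 tilt [ 0.0018 -1.     -0.    ] F [0.2 0.  0.9] w 0.919
rot/row [ 0.     -0.0001  0.    ] step mm 33.1745426258467
0 [0.003, 0.004, 0.133]
```

View pics/s10.png

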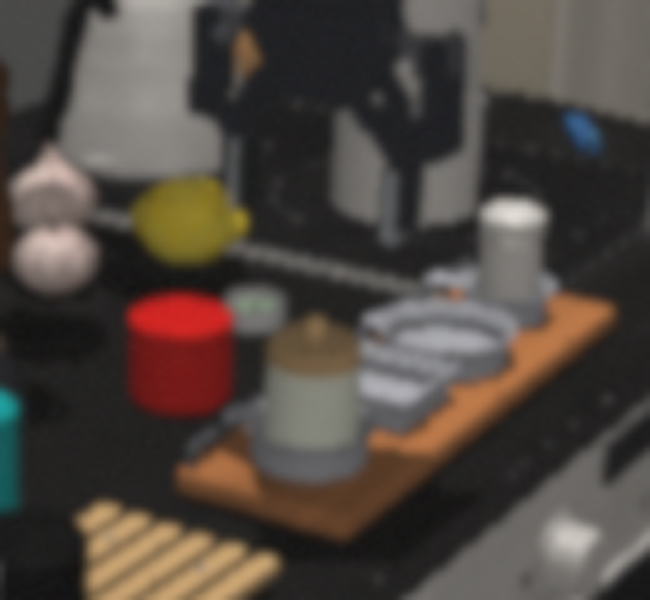

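Sugar pot is seated. Next the mustard pot.

>>> step_arm([
  {"xyz": [0.003,0,0.08],"rot": [0,0,0],"grip": 0},
  {"xyz": [0.003,0,0.15],"rot": [0,0,0],"grip": 0},
  {"xyz": [0.003,0,0.15],"rot": [0,0,0],"grip": 0},
  {"xyz": [0.003,0,0.15],"rot": [0,0,0],"grip": 0},
  {"xyz": [0.003,0,0.15],"rot": [0,0,0],"grip": 0},
  {"xyz": [0.003,0.03,0.15],"rot": [0,0,0],"grip": 0},
  {"xyz": [0.003,0.08,0.1],"rot": [0,0,0],"grip": 0},
  {"xyz": [0,0.1,0],"rot": [0,0,0],"grip": 0},
  {"xyz": [0,0,0],"rot": [0,0,0],"grip": 0},
  {"xyz": [0,0,0],"rot": [0,0,0],"grip": 0},
])

```text
clock: 14.23
tcp_pos: [0.4401, 0.1756, 0.1508]
tool_rot: [[1.0, -0.003, 0.005], [-0.005, -0.004, 1.0], [-0.003, -1.0, -0.004]]
wrist_force: [-0.7, -0.2, 1.0]
grip_width: 1.0
```

```bash
python3 p.py .441 .176 .105 0 1;python3 snap.py scene s11 160 280 230 380 5
```

```text
t 14.23 tcp [0.4401 0.1756 0.1508] yaw -0.29 tilt [-0.0035 -1.     -0.0035] F [-0.7 -0.2  1. ] w 1.0
rot/row [ 0.0006 -0.0008 -0.0006] step mm 45.791307780279766
0 [0.004, 0.183, 0.002]
```

View pics/s11.png

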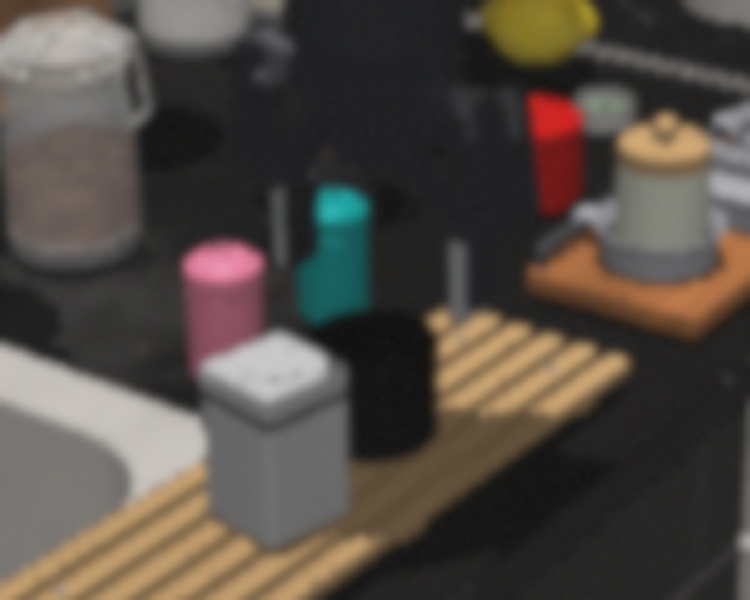

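>>> step_arm([
  {"xyz": [0.004,0.07,0],"rot": [0,0,0],"grip": 0},
  {"xyz": [0,0.07,0],"rot": [0,0,0],"grip": 0},
  {"xyz": [0,0.04,0],"rot": [0,0,0],"grip": 0},
  {"xyz": [0,0,0],"rot": [0,0,0],"grip": 0},
  {"xyz": [0,0,0],"rot": [0,0,0],"grip": 0},
])

```text
clock: 14.7
tcp_pos: [0.4426, 0.1754, 0.1076]
tool_rot: [[1.0, 0.0, 0.007], [-0.007, -0.001, 1.0], [0.0, -1.0, -0.001]]
wrist_force: [0.2, -0.9, 0.1]
grip_width: 1.001
```

>>> step_arm([
  {"xyz": [0,0,0],"rot": [0,0,0],"grip": 1},
  {"xyz": [0,0,0],"rot": [0,0,0],"grip": 1},
  {"xyz": [0,0,0],"rot": [0,0,0],"grip": 1},
  {"xyz": [0,0,0],"rot": [0,0,0],"grip": 1},
  {"xyz": [0,0,0],"rot": [0,0,0],"grip": 1},
])

```text
clock: 15.12
tcp_pos: [0.4429, 0.1764, 0.1082]
tool_rot: [[1.0, 0.002, 0.006], [-0.006, 0.001, 1.0], [0.002, -1.0, 0.001]]
wrist_force: [-0.3, -0.8, 8.0]
grip_width: 0.667
```

```bash
python3 p.py .441 .176 .105 0 1
```

```text
t 15.12 tcp [0.4429 0.1764 0.1082] yaw -0.36 tilt [ 2.1e-03 -1.0e+00  5.0e-04] F [-0.3 -0.8  8. ] w 0.667
rot/row [-0.0001 -0.001   0.0003] step mm 3.731750224137072
0 [-0.008, 0.013, -0.002]
```

>>> step_arm([
  {"xyz": [0,-0.04,0],"rot": [0,0,0],"grip": 1},
  {"xyz": [0,-0.08,0],"rot": [0,0,0],"grip": 1},
  {"xyz": [0,-0.12,0],"rot": [0,0,0],"grip": 1},
  {"xyz": [0,-0.12,0],"rot": [0,0,0],"grip": 1},
  {"xyz": [0,-0.06,0],"rot": [0,0,0],"grip": 1},
  {"xyz": [0,0,0],"rot": [0,0,0],"grip": 1},
])

```text
clock: 15.62
tcp_pos: [0.4436, 0.1769, 0.2152]
tool_rot: [[1.0, 0.006, 0.006], [-0.006, 0.003, 1.0], [0.006, -1.0, 0.003]]
wrist_force: [0.4, 0.3, -2.5]
grip_width: 0.671
```

```bash
python3 p.py .4375 -.2105 .215 0 10;python3 snap.py scene s12 130 280 230 380 4
```

```text
t 15.62 tcp [0.4436 0.1769 0.2152] yaw -0.37 tilt [ 0.0058 -1.      0.003 ] F [ 0.4  0.3 -2.5] w 0.671
rot/row [-0.     -0.0001  0.0001] step mm 38.74574452492347
0 [-0.001, -0.0, -0.155]
```

View pics/s12.png

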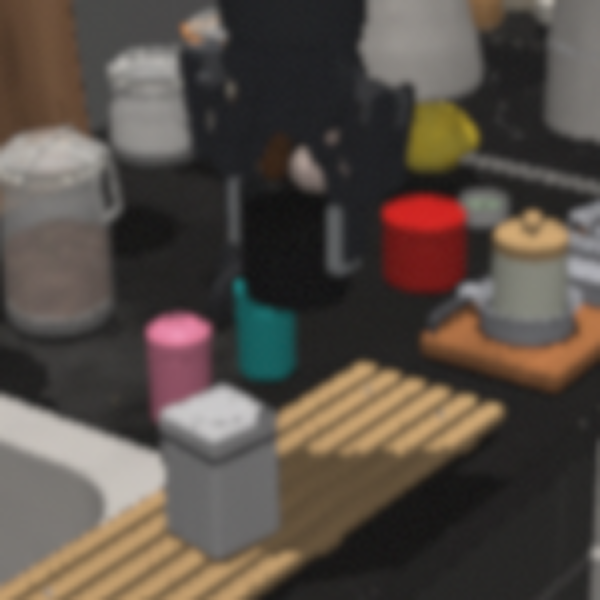

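>>> step_arm([
  {"xyz": [0,0,-0.1],"rot": [0,0,0],"grip": 1},
  {"xyz": [0,0,-0.155],"rot": [0,0,0],"grip": 1},
  {"xyz": [0,0,-0.16],"rot": [0,0,0],"grip": 1},
  {"xyz": [0,0,-0.16],"rot": [0,0,0],"grip": 1},
  {"xyz": [0,0,-0.16],"rot": [0,0,0],"grip": 1},
  {"xyz": [0,0,-0.16],"rot": [0,0,0],"grip": 1},
  {"xyz": [0,0,-0.16],"rot": [0,0,0],"grip": 1},
  {"xyz": [0,0,-0.16],"rot": [0,0,0],"grip": 1},
  {"xyz": [0,0,-0.16],"rot": [0,0,0],"grip": 1},
  {"xyz": [0,0,-0.12],"rot": [0,0,0],"grip": 1},
])

```text
clock: 16.5
tcp_pos: [0.4384, -0.2011, 0.2105]
tool_rot: [[1.0, -0.003, 0.009], [-0.009, -0.001, 1.0], [-0.003, -1.0, -0.001]]
wrist_force: [0.9, -0.5, -1.3]
grip_width: 0.663
```

>>> step_arm([
  {"xyz": [0,0,-0.05],"rot": [0,0,0],"grip": 1},
  {"xyz": [0,0,0],"rot": [0,0,0],"grip": 1},
  {"xyz": [0,0,0],"rot": [0,0,0],"grip": 1},
])

```text
clock: 16.75
tcp_pos: [0.4392, -0.21, 0.2108]
tool_rot: [[1.0, -0.002, 0.007], [-0.007, 0.001, 1.0], [-0.002, -1.0, 0.001]]
wrist_force: [-0.2, 0.6, -1.7]
grip_width: 0.665
```

```bash
python3 p.py .4375 -.2105 .14 0 1
```

```text
t 16.75 tcp [ 0.4392 -0.21    0.2108] yaw -0.43 tilt [-0.0019 -1.      0.001 ] F [-0.2  0.6 -1.7] w 0.665
rot/row [-0.0002 -0.0012 -0.0003] step mm 70.79821024256503
0 [-0.006, 0.283, -0.002]
```

>>> step_arm([
  {"xyz": [-0.006,0.1,-0.002],"rot": [0,0,0],"grip": 1},
  {"xyz": [0,0.12,0],"rot": [0,0,0],"grip": 1},
  {"xyz": [0,0.06,0],"rot": [0,0,0],"grip": 1},
  {"xyz": [0,0,0],"rot": [0,0,0],"grip": 1},
  {"xyz": [0,0,0],"rot": [0,0,0],"grip": 1},
])

```text
clock: 17.17
tcp_pos: [0.4384, -0.2081, 0.1413]
tool_rot: [[1.0, -0.002, 0.002], [-0.002, 0.001, 1.0], [-0.002, -1.0, 0.001]]
wrist_force: [0.2, -0.3, -1.0]
grip_width: 0.662
```

```bash
python3 p.py .4375 -.2105 .112 0 1;python3 snap.py scene s13 120 230 320 450 5
```

```text
t 17.17 tcp [ 0.4384 -0.2081  0.1413] yaw -0.12 tilt [-0.0022 -1.      0.0014] F [ 0.2 -0.3 -1. ] w 0.662
rot/row [-0.0002 -0.0003 -0.0003] step mm 29.45739680870554
0 [-0.003, 0.117, -0.01]
```

View pics/s13.png

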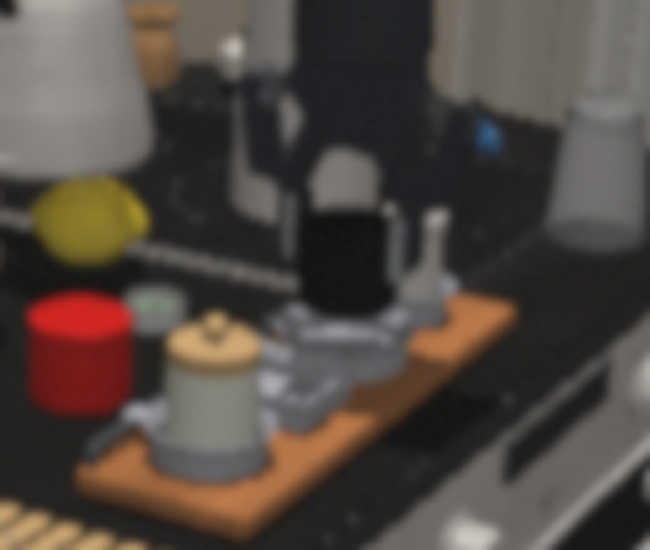

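>>> step_arm([
  {"xyz": [-0.006,0.04,-0.01],"rot": [0,0,0],"grip": 1},
  {"xyz": [0,0.04,0],"rot": [0,0,0],"grip": 1},
  {"xyz": [0,0.02,0],"rot": [0,0,0],"grip": 1},
  {"xyz": [0,0.014,0],"rot": [0,0,0],"grip": 1},
  {"xyz": [0,0,0],"rot": [0,0,0],"grip": 1},
  {"xyz": [0,0,0],"rot": [0,0,0],"grip": 1},
])

```text
clock: 17.72
tcp_pos: [0.4374, -0.2125, 0.1139]
tool_rot: [[1.0, 0.001, 0.005], [-0.005, -0.0, 1.0], [0.001, -1.0, -0.0]]
wrist_force: [0.2, 0.6, -3.0]
grip_width: 0.661
```

>>> step_arm([
  {"xyz": [0,0.005,0],"rot": [0,0,0],"grip": 1},
  {"xyz": [0,0,0],"rot": [0,0,0],"grip": 1},
])

```text
clock: 17.88
tcp_pos: [0.4373, -0.2127, 0.1125]
tool_rot: [[1.0, 0.001, 0.006], [-0.006, -0.0, 1.0], [0.001, -1.0, -0.0]]
wrist_force: [-0.2, -0.4, -1.5]
grip_width: 0.665
```

>>> step_arm([
  {"xyz": [0,0.003,0],"rot": [0,0,0],"grip": 1},
  {"xyz": [0,0,0],"rot": [0,0,0],"grip": 1},
  {"xyz": [0,0,0],"rot": [0,0,0],"grip": 1},
])

```text
clock: 18.13
tcp_pos: [0.4373, -0.2128, 0.1122]
tool_rot: [[1.0, 0.001, 0.006], [-0.006, -0.001, 1.0], [0.001, -1.0, -0.001]]
wrist_force: [-1.2, -0.3, 5.5]
grip_width: 0.665
```

>>> step_arm([
  {"xyz": [0,0,0],"rot": [0,0,0],"grip": 0.1},
  {"xyz": [0,0,0],"rot": [0,0,0],"grip": 0.1},
  {"xyz": [0,0,0],"rot": [0,0,0],"grip": 0.1},
  {"xyz": [0,0,0],"rot": [0,0,0],"grip": 0.1},
  {"xyz": [0,-0.06,0],"rot": [0,0,0],"grip": 0.1},
  {"xyz": [0,-0.12,0],"rot": [0,0,0],"grip": 0.1},
  {"xyz": [0,-0.12,0],"rot": [0,0,0],"grip": 0.1},
  {"xyz": [0,-0.06,0],"rot": [0,0,0],"grip": 0},
])

```text
clock: 18.8
tcp_pos: [0.4377, -0.2128, 0.2038]
tool_rot: [[1.0, 0.003, 0.006], [-0.006, -0.001, 1.0], [0.003, -1.0, -0.001]]
wrist_force: [-0.1, -0.2, 0.2]
grip_width: 0.992
```

```bash
python3 p.py .4353 .2508 .2 -10.9 13;python3 snap.py scene s14 120 230 320 450 5
```

```text
t 18.8 tcp [ 0.4377 -0.2128  0.2038] yaw -0.32 tilt [ 2.5e-03 -1.0e+00 -6.0e-04] F [-0.1 -0.2  0.2] w 0.992
rot/row [0.     0.0023 0.    ] step mm 35.66237952462074
0 [-0.002, 0.001, 0.143]
1 [-0.004, 0.001, 0.143]
2 [-0.006, 0.001, 0.143]
3 [-0.008, 0.001, 0.142]
4 [-0.01, 0.001, 0.142]
5 [-0.012, 0.001, 0.142]
6 [-0.014, 0.001, 0.142]
7 [-0.016, 0.001, 0.142]
8 [-0.018, 0.001, 0.142]
9 [-0.02, 0.001, 0.141]
10 [-0.022, 0.001, 0.141]
11 [-0.024, 0.001, 0.141]
12 [-0.026, 0.001, 0.14]
```

View pics/s14.png

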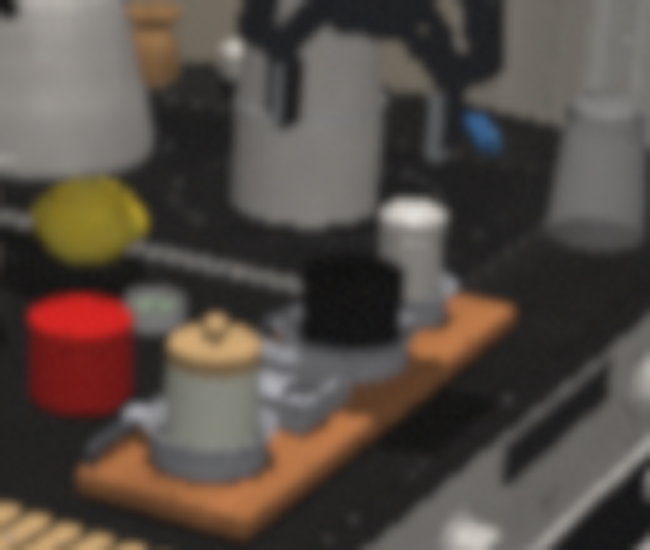

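>>> step_arm([
  {"xyz": [0,0,0.1],"rot": [0,0,0],"grip": 0},
  {"xyz": [0,0,0.15],"rot": [0,0,0],"grip": 0},
  {"xyz": [0,0,0.16],"rot": [0,0,0],"grip": 0},
  {"xyz": [0,0,0.16],"rot": [0,0,0],"grip": 0},
  {"xyz": [0,0,0.16],"rot": [0,0,0],"grip": 0},
  {"xyz": [0,0,0.16],"rot": [0,0,0],"grip": 0},
  {"xyz": [0,0,0.16],"rot": [0,0,0],"grip": 0},
  {"xyz": [0,0,0.16],"rot": [0,0,0],"grip": 0},
  {"xyz": [0,0,0.16],"rot": [0,0,0],"grip": 0},
  {"xyz": [0,0,0.16],"rot": [0,0,0],"grip": 0},
])

```text
clock: 19.68
tcp_pos: [0.4386, 0.1717, 0.201]
tool_rot: [[1.0, -0.0, 0.005], [-0.005, -0.001, 1.0], [-0.0, -1.0, -0.001]]
wrist_force: [0.0, -0.6, -0.2]
grip_width: 1.004
```

>>> step_arm([
  {"xyz": [0,0,0.16],"rot": [0,0.01,0],"grip": 0},
  {"xyz": [-0.01,0,0.12],"rot": [0,0.01,0],"grip": 0},
  {"xyz": [-0.01,0,0.05],"rot": [0,0.01,0],"grip": 0},
  {"xyz": [0,0,0],"rot": [0,0,0],"grip": 0},
  {"xyz": [0,0,0],"rot": [0,0,0],"grip": 0},
])

```text
clock: 20.1
tcp_pos: [0.4377, 0.2525, 0.2009]
tool_rot: [[0.982, -0.001, 0.19], [-0.19, -0.001, 0.982], [-0.0, -1.0, -0.002]]
wrist_force: [0.4, -1.2, 0.1]
grip_width: 1.0
```

```bash
python3 p.py .4353 .2508 .11 -10.9 1
```

```text
t 20.1 tcp [0.4377 0.2525 0.2009] yaw -10.95 tilt [-3.0e-04 -1.0e+00 -1.5e-03] F [ 0.4 -1.2  0.1] w 1.0
rot/row [ 0.0002 -0.0001 -0.    ] step mm 90.96167080894155
0 [-0.008, 0.364, -0.008]
```

>>> step_arm([
  {"xyz": [-0.008,0.08,-0.006],"rot": [0,0,0],"grip": 0},
  {"xyz": [0,0.12,0],"rot": [0,0,0],"grip": 0},
  {"xyz": [0,0.1,0],"rot": [0,0,0],"grip": 0},
  {"xyz": [0,0.065,0],"rot": [0,0,0],"grip": 0},
  {"xyz": [0,0,0],"rot": [0,0,0],"grip": 0},
  {"xyz": [0,0,0],"rot": [0,0,0],"grip": 0},
])

```text
clock: 20.6
tcp_pos: [0.4357, 0.2493, 0.1096]
tool_rot: [[0.981, -0.002, 0.194], [-0.194, -0.003, 0.981], [-0.001, -1.0, -0.003]]
wrist_force: [0.2, -0.4, 0.0]
grip_width: 1.001
```

```bash
python3 p.py .4353 .2508 .11 -10.9 1;python3 snap.py scene s15 160 280 210 360 5
```

```text
t 20.6 tcp [0.4357 0.2493 0.1096] yaw -11.19 tilt [-0.0013 -1.     -0.0033] F [ 0.2 -0.4  0. ] w 1.001
rot/row [ 0.0005 -0.0008 -0.0002] step mm 1.6084318262888686
0 [-0.003, -0.001, 0.006]
```

View pics/s15.png

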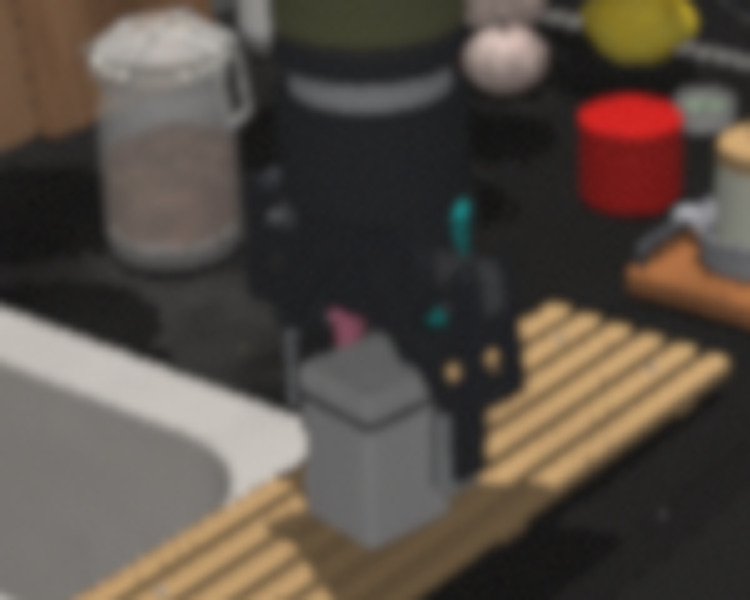

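>>> step_arm([
  {"xyz": [0,0,0.003],"rot": [0,0,0],"grip": 1},
  {"xyz": [0,0,0],"rot": [0,0,0],"grip": 1},
  {"xyz": [0,0,0],"rot": [0,0,0],"grip": 1},
  {"xyz": [0,0,0],"rot": [0,0,0],"grip": 1},
  {"xyz": [0,0,0],"rot": [0,0,0],"grip": 1},
  {"xyz": [0,0,0],"rot": [0,0,0],"grip": 1},
])

```text
clock: 21.15
tcp_pos: [0.4365, 0.2524, 0.1111]
tool_rot: [[0.981, 0.002, 0.193], [-0.193, 0.001, 0.981], [0.001, -1.0, 0.001]]
wrist_force: [-0.6, -0.7, 7.1]
grip_width: 0.509
```

```bash
python3 p.py .4353 .2508 .22 -10.9 1
```

```text
t 21.15 tcp [0.4365 0.2524 0.1111] yaw -11.12 tilt [ 1.4e-03 -1.0e+00  9.0e-04] F [-0.6 -0.7  7.1] w 0.509
rot/row [-0.0001 -0.0006  0.0002] step mm 108.94280061327846
0 [-0.003, -0.436, -0.007]
```

>>> step_arm([
  {"xyz": [0,-0.04,0],"rot": [0,0,0],"grip": 1},
  {"xyz": [0,-0.08,0],"rot": [0,0,0],"grip": 1},
  {"xyz": [0,-0.12,0],"rot": [0,0,0],"grip": 1},
  {"xyz": [0,-0.12,0],"rot": [0,0,0],"grip": 1},
  {"xyz": [0,-0.06,0],"rot": [0,0,0],"grip": 1},
  {"xyz": [0,0,0],"rot": [0,0,0],"grip": 1},
])

```text
clock: 21.65
tcp_pos: [0.4372, 0.2531, 0.2188]
tool_rot: [[0.981, 0.005, 0.193], [-0.193, 0.004, 0.981], [0.004, -1.0, 0.005]]
wrist_force: [1.0, 0.4, -1.7]
grip_width: 0.51
```

```bash
python3 p.py .4356 -.1335 .22 1.3 11;python3 snap.py scene s16 120 270 210 360 4
```

```text
t 21.65 tcp [0.4372 0.2531 0.2188] yaw -11.14 tilt [ 0.0045 -1.      0.0047] F [ 1.   0.4 -1.7] w 0.51
rot/row [-0.0001 -0.0031  0.0001] step mm 35.14525561261094
0 [0.027, -0.001, -0.138]
1 [0.024, -0.001, -0.139]
2 [0.021, -0.001, -0.139]
3 [0.018, -0.001, -0.139]
4 [0.016, -0.001, -0.14]
5 [0.013, -0.001, -0.14]
6 [0.01, -0.001, -0.14]
7 [0.007, -0.001, -0.14]
8 [0.005, -0.001, -0.141]
9 [0.002, -0.001, -0.141]
10 [-0.001, -0.001, -0.141]
```

View pics/s16.png

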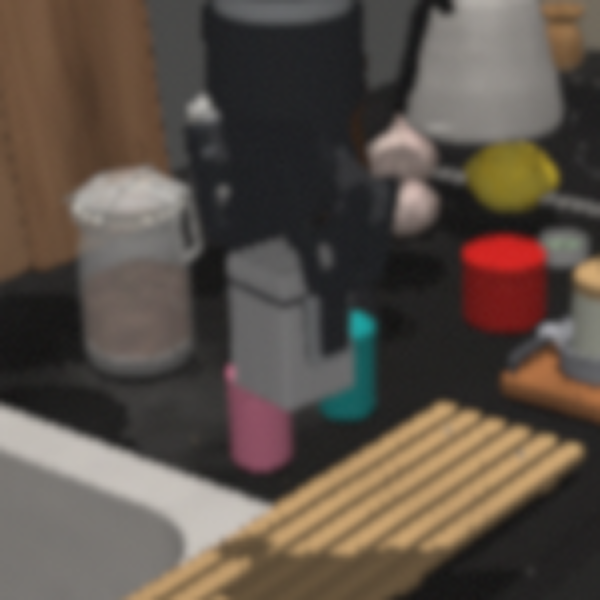

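>>> step_arm([
  {"xyz": [0.02,0,-0.1],"rot": [0,-0.003,0],"grip": 1},
  {"xyz": [0.024,0,-0.14],"rot": [0,-0.004,0],"grip": 1},
  {"xyz": [0.02,0,-0.15],"rot": [0,-0.004,0],"grip": 1},
  {"xyz": [0.015,0,-0.15],"rot": [0,-0.004,0],"grip": 1},
  {"xyz": [0.012,0,-0.15],"rot": [0,-0.004,0],"grip": 1},
  {"xyz": [0.009,0,-0.15],"rot": [0,-0.004,0],"grip": 1},
  {"xyz": [0.006,0,-0.15],"rot": [0,-0.004,0],"grip": 1},
  {"xyz": [0.002,0,-0.15],"rot": [0,-0.004,0],"grip": 1},
  {"xyz": [0,0,-0.15],"rot": [0,-0.003,0],"grip": 1},
  {"xyz": [0,0,-0.15],"rot": [0,0,0],"grip": 1},
])

```text
clock: 22.53
tcp_pos: [0.4317, -0.1112, 0.2141]
tool_rot: [[1.0, -0.003, -0.021], [0.021, 0.0, 1.0], [-0.003, -1.0, 0.0]]
wrist_force: [1.6, -0.2, -1.4]
grip_width: 0.51
```

>>> step_arm([
  {"xyz": [0,0,-0.08],"rot": [0,0,0],"grip": 1},
  {"xyz": [0,0,0],"rot": [0,0,0],"grip": 1},
  {"xyz": [0,0,0],"rot": [0,0,0],"grip": 1},
  {"xyz": [0,0,0],"rot": [0,0,0],"grip": 1},
])

```text
clock: 22.87
tcp_pos: [0.433, -0.1284, 0.2146]
tool_rot: [[1.0, -0.001, -0.021], [0.021, 0.001, 1.0], [-0.001, -1.0, 0.001]]
wrist_force: [-0.4, 1.3, -1.4]
grip_width: 0.514
```

```bash
python3 p.py .4356 -.132 .145 1.3 1
```

```text
t 22.87 tcp [ 0.433  -0.1284  0.2146] yaw 1.19 tilt [-0.0011 -1.      0.0013] F [-0.4  1.3 -1.4] w 0.514
rot/row [-0.0002 -0.0003 -0.0002] step mm 69.70652201993322
0 [0.01, 0.278, -0.015]
```

>>> step_arm([
  {"xyz": [0.009,0.08,-0.018],"rot": [0,0,0],"grip": 1},
  {"xyz": [0,0.12,0],"rot": [0,0,0],"grip": 1},
  {"xyz": [0,0.07,0],"rot": [0,0,0],"grip": 1},
  {"xyz": [0,0,0],"rot": [0,0,0],"grip": 1},
  {"xyz": [0,0,0],"rot": [0,0,0],"grip": 1},
])

```text
clock: 23.28
tcp_pos: [0.4355, -0.132, 0.1472]
tool_rot: [[1.0, -0.002, -0.023], [0.023, 0.001, 1.0], [-0.002, -1.0, 0.001]]
wrist_force: [-0.9, -0.0, -0.8]
grip_width: 0.51
```

```bash
python3 p.py .4356 -.132 .115 1.3 1;python3 snap.py scene s17 120 230 310 440 5
```

```text
t 23.28 tcp [ 0.4355 -0.132   0.1472] yaw 1.33 tilt [-2.3e-03 -1.0e+00  7.0e-04] F [-0.9 -0.  -0.8] w 0.51
rot/row [-0.0001  0.0001 -0.0004] step mm 32.19409717125255
0 [0.001, 0.129, 0.0]
```

View pics/s17.png

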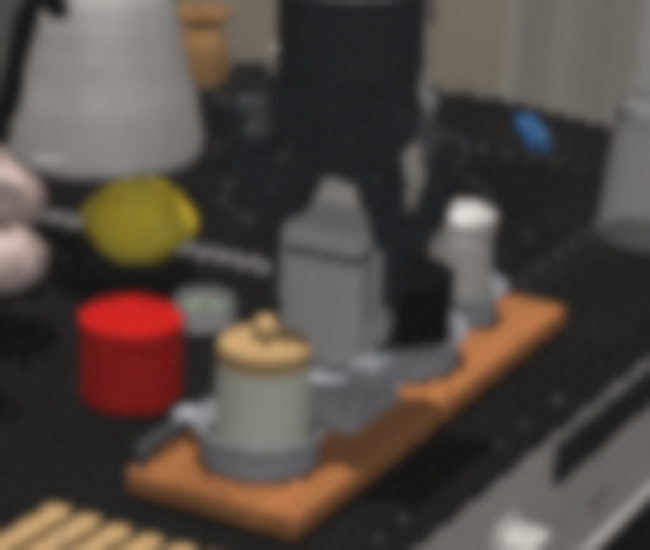

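>>> step_arm([
  {"xyz": [0,0.04,0.003],"rot": [0,0,0],"grip": 1},
  {"xyz": [0,0.04,0],"rot": [0,0,0],"grip": 1},
  {"xyz": [0,0.02,0],"rot": [0,0,0],"grip": 1},
  {"xyz": [0,0.014,0],"rot": [0,0,0],"grip": 1},
  {"xyz": [0,0,0],"rot": [0,0,0],"grip": 1},
  {"xyz": [0,0,0],"rot": [0,0,0],"grip": 1},
])

```text
clock: 23.83
tcp_pos: [0.4359, -0.1331, 0.1196]
tool_rot: [[1.0, 0.001, -0.02], [0.02, -0.0, 1.0], [0.001, -1.0, -0.0]]
wrist_force: [-0.3, 0.4, -1.2]
grip_width: 0.515
```

>>> step_arm([
  {"xyz": [0,0.012,0],"rot": [0,0,0],"grip": 1},
  {"xyz": [0,0.004,0],"rot": [0,0,0],"grip": 1},
  {"xyz": [0,0,0],"rot": [0,0,0],"grip": 1},
  {"xyz": [0,0,0],"rot": [0,0,0],"grip": 1},
])

```text
clock: 24.17
tcp_pos: [0.4357, -0.1332, 0.1152]
tool_rot: [[1.0, 0.0, -0.02], [0.02, -0.0, 1.0], [0.0, -1.0, -0.0]]
wrist_force: [-0.4, 0.2, -1.9]
grip_width: 0.512
```

>>> step_arm([
  {"xyz": [0,0.004,0],"rot": [0,0,0],"grip": 1},
  {"xyz": [0,0,0],"rot": [0,0,0],"grip": 1},
  {"xyz": [0,0,0],"rot": [0,0,0],"grip": 1},
])

```text
clock: 24.42
tcp_pos: [0.4356, -0.1332, 0.1151]
tool_rot: [[1.0, 0.001, -0.02], [0.02, -0.001, 1.0], [0.001, -1.0, -0.001]]
wrist_force: [-1.6, 0.2, 10.6]
grip_width: 0.509
```

Bottomed at the expected height. Release and retreat.

>>> step_arm([
  {"xyz": [0,0,0],"rot": [0,0,0],"grip": 0.2},
  {"xyz": [0,0,0],"rot": [0,0,0],"grip": 0.2},
  {"xyz": [0,0,0],"rot": [0,0,0],"grip": 0.2},
  {"xyz": [0,0,0],"rot": [0,0,0],"grip": 0.2},
  {"xyz": [0,-0.06,0],"rot": [0,0,0],"grip": 0.2},
  {"xyz": [0,-0.12,0],"rot": [0,0,0],"grip": 0.2},
  {"xyz": [0,-0.14,0],"rot": [0,0,0],"grip": 0.2},
  {"xyz": [0,-0.14,0.1],"rot": [0,0,0],"grip": 0.2},
  {"xyz": [0,0,0.15],"rot": [0,0,0],"grip": 0.2},
  {"xyz": [0,0,0.15],"rot": [0,0,0],"grip": 0.2},
])

```text
clock: 25.25
tcp_pos: [0.4347, -0.0344, 0.2297]
tool_rot: [[1.0, 0.005, -0.014], [0.014, 0.0, 1.0], [0.005, -1.0, -0.0]]
wrist_force: [1.1, 0.4, -0.6]
grip_width: 0.802
```

>>> step_arm([
  {"xyz": [0,0,0.15],"rot": [0,0,0],"grip": 0.2},
  {"xyz": [0,0,0.15],"rot": [0,0,0],"grip": 0.2},
  {"xyz": [0,0,0.15],"rot": [0,0,0],"grip": 0.2},
  {"xyz": [0,0,0.15],"rot": [0,0,0],"grip": 0.2},
  {"xyz": [0,0,0.15],"rot": [0,0,0],"grip": 0.2},
  {"xyz": [0,0,0.1],"rot": [0,0,0],"grip": 0.2},
  {"xyz": [0,0,0],"rot": [0,0,0],"grip": 0.2},
])

```text
clock: 25.83
tcp_pos: [0.4293, 0.186, 0.2285]
tool_rot: [[1.0, 0.002, -0.029], [0.029, 0.007, 1.0], [0.002, -1.0, 0.007]]
wrist_force: [0.5, -0.7, -0.8]
grip_width: 0.802
```

```bash
python3 snap.py scene s18 120 230 310 440 6;python3 snap.py top t18 150 290 280 470 4
```

```text
(no output)
```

View pics/s18.png

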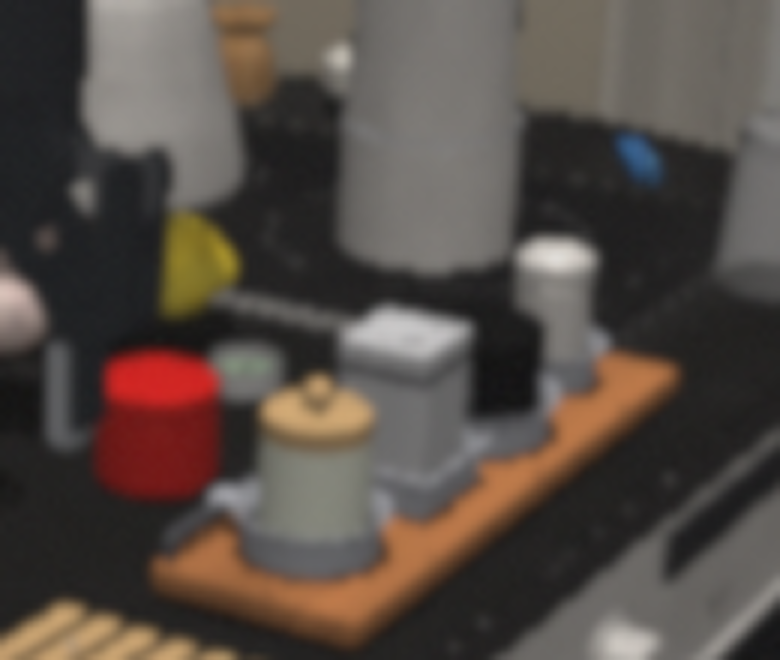

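View pics/t18.png

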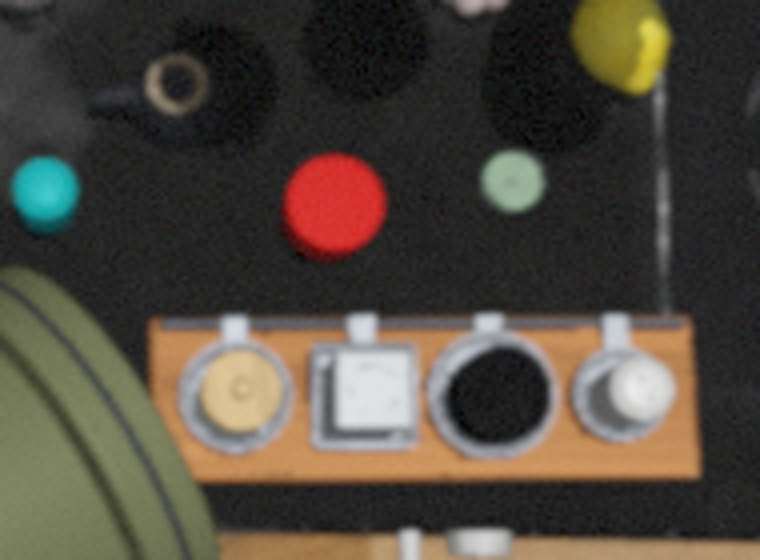

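Run:
```python
from workcell import ctrl
s=ctrl.sense();print(s["clock"],s["wrist_force"]);print(ctrl.close_job())
```

```text
25.9333 [-0.17867633 -0.19778291 -0.55611213]
the job is handed in; nothing more can be done
None
```

All four pieces are back in their own cups, placed in the order you listed them: salt shaker, sugar pot, mustard pot, square tin. I handed the job in at 25.9 s, with the arm clear of everything.

- **Seating:** Each piece touched its cup floor at the expected height, about 4 mm above its height on the draining rack. The last pictures from both cameras show all four upright in their cups. The salt shaker's contact reading was weak (2.5 N), so for that piece I also relied on the picture.
- **Forces:** The highest wrist force I read was about 29 N, when the sugar pot touched down.
- **Things to leave alone:** By eye, the mug and tea light are where they were at the start, at about pixels (324, 171) and (408, 195) in the top view. The arm never went near the look-alikes.
- **Disagreement between checks:** Before the first move, the two cameras differed by up to about 4 mm on the mustard pot and about 2 mm on the others. I used the top view, and the fits showed no problem from it.

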